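# Change the batch in the sample warmer

### The arm

A 7-joint arm with a two-finger parallel gripper is mounted at the origin on the work surface. World frame = base frame: x ahead of the robot, y to its left, z up, the work surface at z = 0. Lengths are in m, angles in rad, forces in N, time in s.
With the tool pointing down it reaches from about 0.4 to 0.85 m from the base axis. Payload 10.4 kg.
Tool frame: the origin (TCP) lies at the very end of the fingers, on their centre line; the grasp point (between the pads) lies 19 mm behind it (manip.grip_point_offset is the distance from the TCP to the grasp point, in m); z points along the fingers, y is the line along which they close (so a half turn about z gives the same grasp; the last joint's range is limited). The gripper opens to 85 mm and grips with 20 to 120 N. Pads are 22 mm wide; open, the fingers measure 114 mm over their backs; the gripper's body (76 mm by 85 mm) begins 54 mm behind the grasp point. The pads swing forward as they close: fully open they stand 13 mm farther back than shut.
Start: joints at [1.086, 0.332, -0.065, 1.46, 0.022, 1.35, -0.088], TCP at [0.279, -0.56, 0.2] pointing down, gripper open.
Joint ranges: [-2.6, 2.6], [-0.5, 2.12], [-1.47, 1.34], [0.16, 2.42], [-1.27, 4.41], [0.06, 2.06], [-2.6, 2.6]. Speed limits (rad/s): [2.22, 2.22, 2.79, 2.79, 3.14, 3.14, 3.14].

### API

Orientations are given as a unit quaternion [x, y, z, w].
In Python, from workcell import manip gives the robot as it stands. The module is installed in compiled form; this text tells all that it offers.
- The arm moves only by the shell command python3 -m inch 'ROWS' [OPENING] [FORCE]. ROWS is JSON, a list of rows, each a list of 2 entries, a list of its own where there are three numbers: the shift along the tool's x, y, z each as a share of 0.08 m, from -1 to 1, then the turn, a rotation vector about the tool's x, y, z each as a share of 45 degrees, from -1 to 1. A call has exactly 10 rows; each row is the pose to reach, as a shift and turn from the pose commanded when the call began, along the tool's axes at that moment; what a row does not reach only later rows make up. A row lasts 1/10 s, in which the tool goes at most 50 mm and 8.59 degrees, less where a joint would pass 70% of its speed; a pose out of reach is approached as far as the arm can. A call with a number of a shift or a turn outside -1 to 1 is refused whole. A call with a gripper value outside its range is refused whole. OPENING is the opening, from 0 (shut) to 1 (fully open), set as the call begins (- or left out, the last holds). The fingers move at their own pace and stop on an object; FORCE is the grip in N (left out, the last holds). Time passes only in rows, so rows that repeat a pose let the fingers close, or fill a call up. It gives the time, the measured TCP pose, the force, the opening and the grip force at its end, in the units of the state.
- manip.get_obs(): the state, without advancing time (a new reading comes with each control period).
- manip.camera(name): name is "side" or "top"; returns the picture (480x640x3 uint8, red, green, blue); there is no depth.
- manip.camera_params(name): a dict with "fov_y" (degrees; the focal length in pixels is half the picture's height over the tangent of half this angle, whatever the lens; pixels are square), "cx", "cy" (the principal point, pixels), "k1" (the pictures are not rectified: a ray, as slopes to the right and down, at radius r is drawn at 1 + k1 r^2 times it, then the intrinsics apply), "camera_from_world" (4x4, takes a point from world to camera coordinates). Camera axes: x right, y up, looking along -z (the intrinsics and any distortion apply to the point x, -y, -z); pixel columns grow to the right and rows downward; lengths in m; the calibration is good to about 2 mm. A picture is of the moment at which its call begins. camera_params takes no time and is no camera call.
- manip.hand_in(): hands the job in; it is judged then, once.
The state is a dict: "clock": time; "joint_pos": joint angles; "joint_velocities": joint speeds; "tau": joint torques, N m; "position": TCP position; "ee_rot": TCP orientation; "ft_force": force on the tool from outside, world axes, zero at the start; "torque": the same for the moment, N m; "grip_width": opening from 0.0 (shut) to 1.0 (fully open); "grasp_force": force on a finger pad.
Only numpy, scipy, OpenCV 4.12 (cv2) and the standard library are available. Lean on these libraries where they do the work, as an engineer would, in place of code of your own. Each camera call takes 0.05 s, during which the arm holds its last target. There are 200 camera calls.

### The job

Change over the sample warmer: first push in its selector and turn it from the orange dot to the white dot (load), letting it click up there. Then stand every finished, orange-lidded item upright on the cork mat, and seat every white-lidded item from the green tray upright in a nest of its own shape (slide boxes in rectangular nests, pots in round ones). When all that is done, push and turn the selector to the green dot and let it click up; never force it round without pushing it in, and leave the other things on the table alone.

Things in the scene. Friction and masses are not known exactly. Their poses are not given: they have to be found in the camera images.
- selector (a joint): Turn (rad) of the warmer's black push-to-turn selector, a dial with a vertical axis; grows clockwise seen from above. Three click positions: 0 = white pointer line at the white dot (load), 0.70 = orange dot (finished, starts here), 1.40 = green dot (warm); end stops just beyond the outer ones. Locked, with 0.03 rad of play, unless pushed in; let up within 0.15 rad of a position it centres itself.
- selector_push (a joint): How far (m) the selector is pushed straight down: 0 = up and locked in a click position, 0.010 = fully in, against a spring of 5 N growing to 10 N. It must be at least 0.0085 in to turn and be kept in while turning; it may so pass over the orange position. Let go between two positions it stays partly down.
- selector_grip (a point): Point to grip on the selector's axis. Round flange 60 mm across, its top 20 mm below this point; on it an upright grip bar 52 mm long, 14 mm wide, 30 mm high, its top 10 mm above this point. x lies along the bar to the end with the white pointer line, z up. With the selector up, the control strip is 40 mm below this point.
- warmer: Sample warmer, fixed, 295 mm (x) by 260 mm (y). Origin on the table; yaw 0 has x away from the robot. White control strip nearest the robot (x -150 to -45 mm, 40 mm high), selector axis at x -97 mm, y 0; aluminium block with four nests behind it (x -45 to 145 mm, 50 mm high).
- nest_rect0 (a point): Centre of the floor of the left (+y) rectangular nest, in the row of the aluminium block nearer the selector. Nest 93 mm (its y axis) by 48 mm (its x axis), 22 mm deep with a 3 mm bevel at the mouth; z is up. The block's flat top is 22 mm above this point. Takes a slide box.
- nest_rect1 (a point): Centre of the floor of the right (-y) rectangular nest, in the row of the aluminium block nearer the selector. Nest 93 mm (its y axis) by 48 mm (its x axis), 22 mm deep with a 3 mm bevel at the mouth; z is up. The block's flat top is 22 mm above this point. Takes a slide box.
- nest_round0 (a point): Centre of the floor of the left (+y) round nest, in the far row of the block, 90 mm (along x) from the rectangular one and 124 mm (along y) from the other round one. Nest 60 mm across, 22 mm deep, 3 mm bevel; the block's top is 22 mm above this point. Takes a pot.
- nest_round1 (a point): Centre of the floor of the right (-y) round nest, in the far row of the block, 90 mm (along x) from the rectangular one and 124 mm (along y) from the other round one. Nest 60 mm across, 22 mm deep, 3 mm bevel; the block's top is 22 mm above this point. Takes a pot.
- mat: Tan cork cooling mat lying on the table, 240 mm (its x) by 200 mm (its y), 5 mm thick, fixed; origin at the centre of its underside. It is on the left or on the right of the warmer, the green tray on the other side.
- tray: Flat green tray (a plain slab with no rim) 240 x 210 x 5 mm, fixed, on which the new items wait; origin at the centre of its underside.
- done_box0_mid (a point): Finished slide box with an orange lid, standing in a rectangular nest at the start: an upright blue box 40 mm (its x) by 85 mm (its y) by 60 mm high, 0.16 kg; this point is its centre, half-way up. May be absent.
- done_box1_mid (a point): Finished slide box with an orange lid, standing in a rectangular nest at the start: an upright blue box 40 mm (its x) by 85 mm (its y) by 60 mm high, 0.16 kg; this point is its centre, half-way up. May be absent.
- new_box0_mid (a point): New slide box with a white lid, waiting on the green tray: an upright blue box 40 mm (its x) by 85 mm (its y) by 60 mm high, 0.16 kg; this point is its centre, half-way up. May be absent.
- new_box1_mid (a point): New slide box with a white lid, waiting on the green tray: an upright blue box 40 mm (its x) by 85 mm (its y) by 60 mm high, 0.16 kg; this point is its centre, half-way up. May be absent.
- done_pot0_mid (a point): Finished specimen pot with an orange lid, standing in a round nest at the start: an upright amber cylinder 52 mm across, 66 mm high, 0.17 kg; this point is its centre, half-way up. May be absent.
- done_pot1_mid (a point): Finished specimen pot with an orange lid, standing in a round nest at the start: an upright amber cylinder 52 mm across, 66 mm high, 0.17 kg; this point is its centre, half-way up. May be absent.
- new_pot0_mid (a point): New specimen pot with a white lid, waiting on the green tray: an upright amber cylinder 52 mm across, 66 mm high, 0.17 kg; this point is its centre, half-way up. May be absent.
- new_pot1_mid (a point): New specimen pot with a white lid, waiting on the green tray: an upright amber cylinder 52 mm across, 66 mm high, 0.17 kg; this point is its centre, half-way up. May be absent.
- beaker: Small empty glass beaker, 44 mm across, 55 mm high, standing near one corner of the cork mat; leave it alone. Origin at the centre of its underside.
- oil_bottle: Small amber jar with a black cap, 40 mm across, 70 mm high; leave alone. Origin at the centre of its underside.
- mouse: Black computer mouse, 100 x 60 x 30 mm, near the robot on the right; leave alone. Origin at the centre of its underside.
- brush: Brush, 120 mm long, 20 mm thick, lying near the robot on the left; leave alone. Origin at the middle of its length, on its underside.
Things that resemble listed ones, but are neither listed nor needed, are in the scene too. Leave any pink or red look-alike of the part that bears new_box1_mid alone.

How it is judged:
By the outcome, as a careful person would: the job done as asked, in the order asked, and still so for the second after the job is handed in, with the robot touching nothing.
Of done_box0, done_box1, done_pot0, done_pot1 only 1 to 2 are there at a start; the rules pass over those that are not, and their reading is None.
Of new_box0, new_box1, new_pot0, new_pot1 only 3 to 4 are there at a start; the rules pass over those that are not, and their reading is None.
At some moment in a run one of new_box0, new_box1, new_pot0, new_pot1 may be knocked a few centimetres aside while the robot is not near it.
It also fails if it takes over 210 s, if anything falls off the work surface, if the arm or the gripper's body presses on something with over 40 N, if the wrist force passes 120 N, or if a joint passes its speed limit or range.

## Working session

There is one attempt and no reset: what is moved stays moved. The work goes in short steps, Python scripts to look and compute and a shell command to move; the robot and the scene stay as the last step left them, time stands still between calls to the robot, and variables do not carry over. Pictures are saved under pics/ and viewed, at most 14 in all, crops included, and the job is handed in when it is done.

```bash
mkdir -p pics; python3 - <<'E'
from workcell import manip
import cv2
for n in("top","side"):
    cv2.imwrite(f"pics/{n}0.png",manip.camera(n)[:,:,::-1]); print(n,manip.camera_params(n))
print(manip.get_obs(),manip.grip_point_offset)
E
```

```text
top {'fov_y': 54.62411479646886, 'cx': 316.31646248290826, 'cy': 244.94061861878333, 'k1': -0.01167310856872451, 'camera_from_world': array([[-0.02805193, -0.99924471, -0.02689033,  0.11031045],
       [ 0.99245767, -0.03105272,  0.11858962, -0.53309703],
       [-0.11933507, -0.02336085,  0.99257917, -1.0281362 ],
       [ 0.        ,  0.        ,  0.        ,  1.        ]])}
side {'fov_y': 55.93436228954765, 'cx': 311.177224606283, 'cy': 237.94245574372098, 'k1': -0.02447153408954148, 'camera_from_world': array([[ 0.94970215, -0.31286262, -0.01352101, -0.44927385],
       [ 0.23463954,  0.68233215,  0.69236344, -0.22392854],
       [-0.20738882, -0.6607116 ,  0.72142224, -0.8628092 ],
       [ 0.        ,  0.        ,  0.        ,  1.        ]])}
{'clock': 0.1, 'joint_pos': array([ 1.08642543,  0.33280734, -0.06469487,  1.46085672,  0.02158852,
        1.3499247 , -0.08850169]), 'joint_velocities': array([ 1.41890520e-03, -2.81931165e-03,  1.07465044e-03, -1.45043297e-03,
       -1.02328470e-03,  1.76677646e-03, -7.87657029e-05]), 'tau': array([ 1.31024502e-03, -6.26747131e+01,  4.89735254e-02, -3.92428637e+01,
        1.61749008e-02,  6.92147529e-03,  4.51801122e-05]), 'position': array([ 0.27828283, -0.55919732,  0.19909664]), 'ee_rot': array([ 9.73462784e-01,  2.28844454e-01, -1.73336698e-04, -6.27096578e-04]), 'ft_force': array([ 0.32419578, -0.07703929,  0.74810249]), 'torque': array([ 0.01248906,  0.01758452, -0.02317116]), 'grasp_force': 0.0, 'grip_width': 1.000102892665857} 0.0187
```

View pics/top0.png

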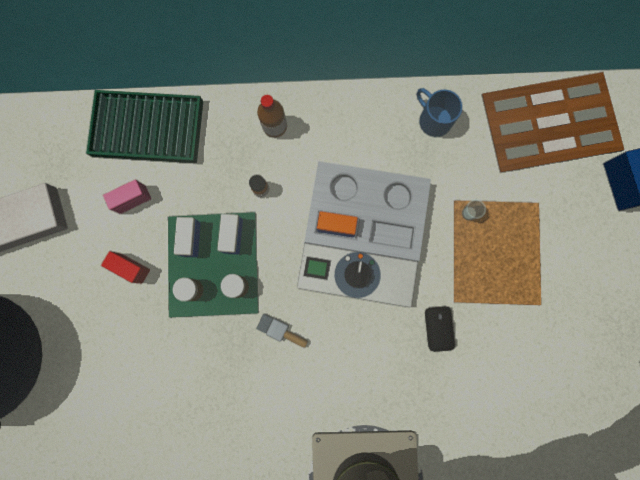

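View pics/side0.png

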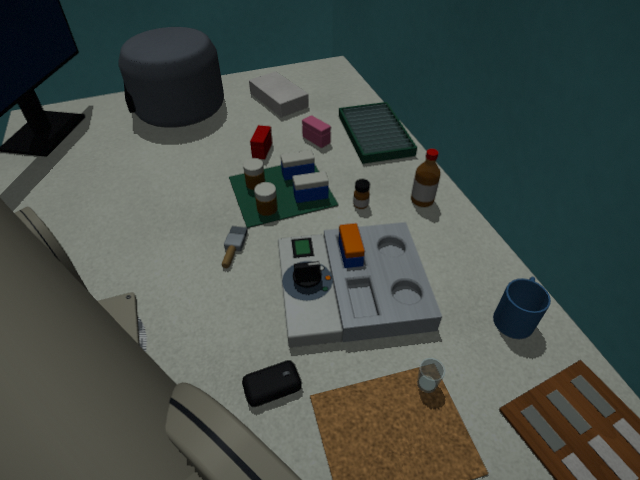

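```bash
cat > h.py <<'E'
import numpy as np, cv2
from workcell import manip
from scipy.spatial.transform import Rotation as R
def cam(n):
    p=manip.camera_params(n); f=240/np.tan(np.radians(p["fov_y"]/2))
    return np.array([[f,0,p["cx"]],[0,f,p["cy"]],[0,0,1]]),np.array([p["k1"],0,0,0.]),p["camera_from_world"]
def ray(n,px,z):
    "pixels -> world points on plane z"
    K,d,T=cam(n); q=cv2.undistortPoints(np.float64(px).reshape(-1,1,2),K,d).reshape(-1,2)
    D=np.c_[q[:,0],-q[:,1],-np.ones(len(q))]@T[:3,:3]; C=-T[:3,:3].T@T[:3,3]
    return (C+D*((z-C[2])/D[:,2])[:,None])[:,:2]
def proj(n,P):
    K,d,T=cam(n); p=np.float64(P).reshape(-1,3)@T[:3,:3].T+T[:3,3]; p=p*[1,-1,-1]
    return cv2.projectPoints(p,np.zeros(3),np.zeros(3),K,d)[0].reshape(-1,2)
def rect(n,mask,z):
    "world min-area rects of the blobs of a mask"
    out=[]
    for c in cv2.findContours(mask.astype(np.uint8),cv2.RETR_EXTERNAL,cv2.CHAIN_APPROX_NONE)[0]:
        if cv2.contourArea(c)<120: continue
        w=ray(n,c,z); (x,y),(a,b),t=cv2.minAreaRect(np.float32(w*1000))
        if a<b: a,b,t=b,a,t+90
        out.append((np.round(cv2.boundingRect(c)),round(x,1),round(y,1),round(a,1),round(b,1),round((t+90)%180-90,1)))
    return out
E
python3 - <<'E'
from h import *
im=cv2.imread("pics/top0.png"); hsv=cv2.cvtColor(im,cv2.COLOR_BGR2HSV); H,S,V=cv2.split(hsv)
roi=np.zeros(H.shape,bool); roi[216:312,170:256]=1
for z in(.065,.071): print(z,*rect("top",roi&(S<70)&(V>125),z),sep="\n")
roi[:]=0; roi[200:240,300:370]=1
print("done",rect("top",roi&(H<20)&(S>150)&(V>120),.088))
roi[:]=0; roi[190:310,445:550]=1
print("mat",rect("top",roi&(H>5)&(H<25)&(S>90),.005))
roi[:]=0; roi[205:325,160:265]=1
print("tray",rect("top",cv2.morphologyEx((roi&(H>60)&(H<95)&(S>90)).astype(np.uint8),cv2.MORPH_CLOSE,np.ones((5,5))),.005))
cv2.imwrite("pics/z1.png",cv2.resize(im[155:315,290:440],None,fx=3.7,fy=3.7,interpolation=cv2.INTER_CUBIC))
cv2.imwrite("pics/z2.png",cv2.resize(im[205:325,160:265],None,fx=4,fy=4,interpolation=cv2.INTER_CUBIC))
E
```

```text
0.065
(array([172, 278,  24,  23]), 443.6, 389.9, 51.3, 48.4, 88.3)
(array([221, 274,  23,  24]), 448.3, 282.1, 50.7, 48.8, -0.5)
(array([174, 217,  19,  38]), 563.1, 391.5, 84.8, 38.5, -3.9)
(array([217, 216,  21,  36]), 565.2, 292.1, 80.5, 38.6, -6.4)
0.071
(array([172, 278,  24,  23]), 443.4, 388.0, 51.0, 48.1, 88.3)
(array([221, 274,  23,  24]), 448.0, 280.8, 50.4, 48.5, -0.5)
(array([174, 217,  19,  38]), 562.2, 389.6, 84.3, 38.3, -3.9)
(array([217, 216,  21,  36]), 564.3, 290.8, 80.0, 38.4, -6.4)
done [(array([317, 212,  40,  22]), 577.2, 47.4, 83.0, 38.5, 79.2)]
mat [(array([454, 201,  87, 104]), 510.8, -323.2, 237.8, 197.6, -3.6)]
tray [(array([169, 215,  88, 102]), 502.1, 341.4, 234.8, 204.1, 0.6)]
```

View pics/z1.png

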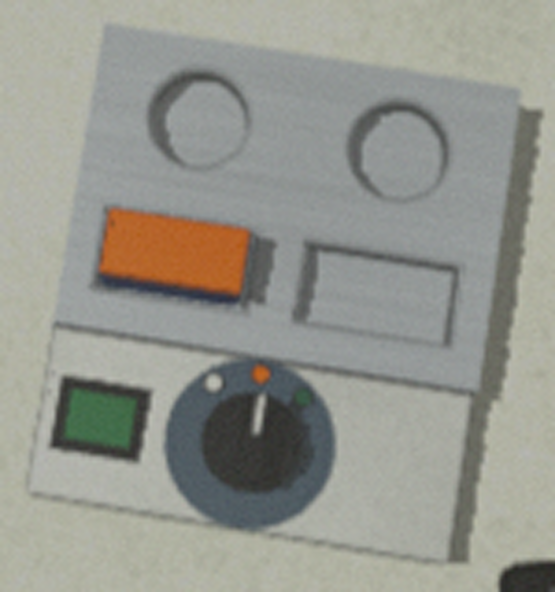

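```bash
python3 - <<'E'
from h import *
def px(*p): return (np.float64(p)+.5)/3.7-.5+[290,155]
W=np.vstack([ray("top",px((106,24),(520,92),(474,391),(54,323),(199,120),(398,152)),.05),ray("top",px((30,492),(448,562)),.04)])
M=np.array([[145,130],[145,-130],[-45,-130],[-45,130],[0,62],[0,-62],[-150,130],[-150,-130]])/1000.
# round nests' x in the model: free; fit on outer corners
i=[0,1,2,3,6,7]; a,b=M[i],W[i]
U,_,V=np.linalg.svd((a-a.mean(0)).T@(b-b.mean(0))); Q=(U@V).T; t=b.mean(0)-Q@a.mean(0)
yaw=np.degrees(np.arctan2(Q[1,0],Q[0,0])); print("yaw",yaw,"t",t*1000)
print("res mm",np.round((W[i]-(a@Q.T+t))*1000,1)); print("round nests local",np.round((W[4:6]-t)@Q*1000,1))
print("rect1 local",np.round((ray("top",px((306,241),(460,266),(448,346),(296,321)),.05)-t)@Q*1000,1))
print("donebox local",np.round((np.array([.5772,.0474])-t)@Q*1000,1))
print("selector",np.round((Q@[-.097,0]+t)*1000,1)); print("pointer",np.round(ray("top",px((262,397),(256,432)),.09)*1000,1),"dots local",np.round((ray("top",px((213,382),(261,374),(302,398)),.04)-t)@Q*1000,1))
E
```

```text
yaw -11.191454983737088 t [561.18055907 -14.47711823]
res mm [[-0.8 -0.8]
 [-2.5  1.3]
 [ 0.8  2.5]
 [-0.5 -0.7]
 [ 0.8 -3.4]
 [ 2.1  1.2]]
round nests local [[ 93.4  62.4]
 [ 93.1 -61. ]]
rect1 local [[  29.4  -13.9]
 [  29.3 -108.3]
 [ -20.3 -108.1]
 [ -20.2  -15.5]]
donebox local [ 3.7 63.8]
selector [466.    4.3]
pointer [[489.6  -0.5]
 [469.4   3.7]] dots local [[-64.1  28. ]
 [-54.5  -0.1]
 [-64.9 -27. ]]
```

View pics/z2.png

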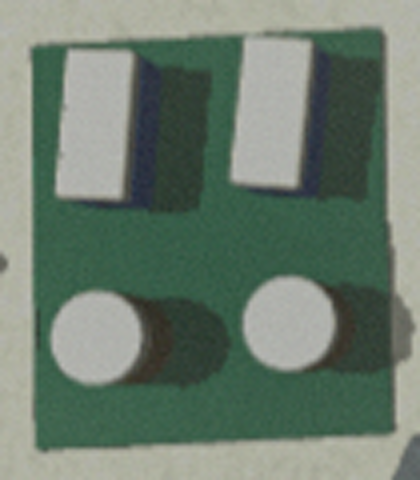

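The top view shows a single orange box in the left rectangular nest, with two white-lidded boxes and two white-lidded pots on the tray. The mat is on the right. Fit residuals are about 2 mm and the nest offsets agree with the given sizes. I'm moving to the selector.

```bash
cat >> h.py <<'E'
def go(x,y,z,th):
    "print shift (shares of 80 mm, tool axes) and turn (shares of 45 deg about tool z) to a TCP target; mm, deg"
    o=manip.get_obs(); r=R.from_quat(o["ee_rot"]); m=r.as_matrix(); t=np.degrees(np.arctan2(m[1,0],m[0,0]))
    d=m.T@(np.array([x,y,z])/1000-o["position"]); tz=-((th-t+180)%360-180)/45
    print("shift",np.round(d/.08,3),"turn",round(tz,3),"| th",round(t,1),"tilt",round(np.degrees(np.arccos(-m[2,2])),2),"pos",np.round(o["position"]*1000,1),"F",np.round(o["ft_force"],1),"w",round(o["grip_width"],3),"gf",round(float(o["grasp_force"]),1),"t",round(o["clock"],1))
E
for i in 1 ; do
python3 -m inch '[[[0.1,-0.1,0],[0,0,0]],[[0.2,-0.2,0],[0,0,0]],[[0.3,-0.3,0],[0,0,0]],[[0.4,-0.4,0],[0,0,0]],[[0.5,-0.5,0],[0,0,0]],[[0.6,-0.6,0],[0,0,0]],[[0.7,-0.7,0],[0,0,0]],[[0.8,-0.8,0],[0,0,0]],[[0.9,-0.9,0],[0,0,0]],[[1,-1,0],[0,0,0]]]' 0.6 60
python3 -m inch '[[[0.1,-0.1,0],[0,0,0]],[[0.2,-0.2,0],[0,0,0]],[[0.3,-0.3,0],[0,0,0]],[[0.4,-0.4,0],[0,0,0]],[[0.5,-0.5,0],[0,0,0]],[[0.6,-0.6,0],[0,0,0]],[[0.7,-0.7,0],[0,0,0]],[[0.8,-0.8,0],[0,0,0]],[[0.9,-0.9,0],[0,0,0]],[[1,-1,0],[0,0,0]]]'
python3 -m inch '[[[0.1,-0.1,0],[0,0,0]],[[0.2,-0.2,0],[0,0,0]],[[0.3,-0.3,0],[0,0,0]],[[0.4,-0.4,0],[0,0,0]],[[0.5,-0.5,0],[0,0,0]],[[0.6,-0.6,0],[0,0,0]],[[0.7,-0.7,0],[0,0,0]],[[0.8,-0.8,0],[0,0,0]],[[0.9,-0.9,0],[0,0,0]],[[1,-1,0],[0,0,0]]]'
python3 -m inch '[[[0.1,-0.1,0],[0,0,0]],[[0.2,-0.2,0],[0,0,0]],[[0.3,-0.3,0],[0,0,0]],[[0.4,-0.4,0],[0,0,0]],[[0.5,-0.5,0],[0,0,0]],[[0.6,-0.6,0],[0,0,0]],[[0.7,-0.7,0],[0,0,0]],[[0.8,-0.8,0],[0,0,0]],[[0.9,-0.9,0],[0,0,0]],[[1,-1,0],[0,0,0]]]'
python3 -m inch '[[[0.1,-0.1,0],[0,0,0.1]],[[0.2,-0.2,0],[0,0,0.2]],[[0.3,-0.3,0],[0,0,0.3]],[[0.4,-0.4,0],[0,0,0.4]],[[0.5,-0.5,0],[0,0,0.5]],[[0.6,-0.6,0],[0,0,0.6]],[[0.7,-0.7,0],[0,0,0.7]],[[0.8,-0.8,0],[0,0,0.8]],[[0.9,-0.9,0],[0,0,0.84]],[[1,-1,0],[0,0,0.84]]]'
done
python3 -c "
from h import *
go(466,4.3,66,-11.2)"
```

```text
clock: 1.1
position: [0.3148, -0.4514, 0.1998]
ee_rot: [0.973, 0.229, 0.0, 0.0]
ft_force: [-0.5, -0.3, 1.1]
grip_width: 0.6
grasp_force: 0.0
clock: 2.1
position: [0.3508, -0.3441, 0.1999]
ee_rot: [0.973, 0.229, 0.0, 0.0]
ft_force: [-0.7, 0.3, -2.0]
grip_width: 0.599
grasp_force: 0.0
clock: 3.1
position: [0.3867, -0.2369, 0.1998]
ee_rot: [0.973, 0.229, 0.0, 0.0]
ft_force: [-0.2, -0.8, -0.2]
grip_width: 0.597
grasp_force: 0.0
clock: 4.1
position: [0.4227, -0.1296, 0.1998]
ee_rot: [0.973, 0.229, 0.0, 0.0]
ft_force: [0.1, 0.3, 0.6]
grip_width: 0.602
grasp_force: 0.0
clock: 5.1
position: [0.4586, -0.0223, 0.1998]
ee_rot: [0.995, -0.099, 0.0, 0.0]
ft_force: [-0.3, 0.3, 0.7]
grip_width: 0.605
grasp_force: 0.0
shift [ 0.025 -0.345  1.673] turn -0.004 | th -11.4 tilt 0.01 pos [458.6 -22.3 199.8] F [-0.3  0.3  0.7] w 0.605 gf 0.0 t 5.1
```

```bash
python3 -m inch '[[[0,-0.07,0.1],[0,0,0]],[[0.02,-0.14,0.2],[0,0,0]],[[0.02,-0.21,0.3],[0,0,0]],[[0.02,-0.28,0.4],[0,0,0]],[[0.025,-0.345,0.5],[0,0,0]],[[0.025,-0.345,0.6],[0,0,0]],[[0.025,-0.345,0.7],[0,0,0]],[[0.025,-0.345,0.8],[0,0,0]],[[0.025,-0.345,0.9],[0,0,0]],[[0.025,-0.345,0.98],[0,0,0]]]'
python3 - <<'E'
from h import *
go(466,4.3,66,-11.2)
im=manip.camera("side")[:,:,::-1]; cv2.imwrite("pics/s1.png",cv2.resize(im[210:370,250:450],None,fx=3,fy=3,interpolation=cv2.INTER_CUBIC))
E
```

```text
clock: 6.1
position: [0.4656, 0.0032, 0.1207]
ee_rot: [0.995, -0.099, -0.0, 0.0]
ft_force: [0.1, -1.1, 0.7]
grip_width: 0.602
grasp_force: 0.0
shift [ 0.002 -0.015  0.683] turn -0.004 | th -11.4 tilt 0.02 pos [465.6   3.2 120.7] F [ 0.1 -1.1  0.7] w 0.602 gf 0.0 t 6.1
```

View pics/s1.png

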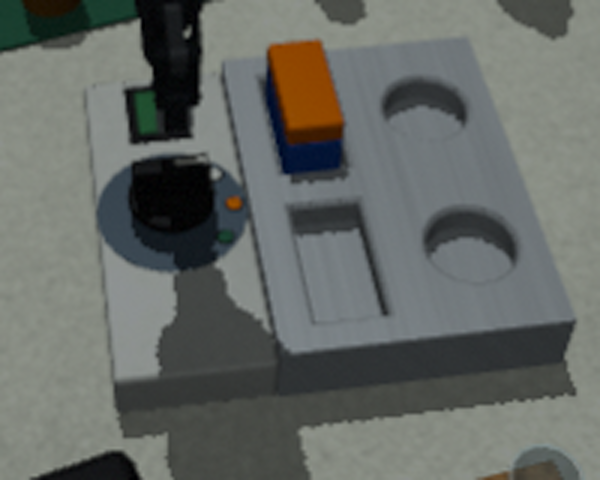

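The side crop shows the far finger at about (175,100) and the near one overlapping the black knob at about (175,180), so the gripper straddles the bar. Going down to grip.

```bash
python3 -m inch '[[[0,0,0.07],[0,0,0]],[[0,-0.01,0.14],[0,0,0]],[[0,-0.01,0.21],[0,0,0]],[[0,-0.015,0.28],[0,0,0]],[[0,-0.015,0.35],[0,0,0]],[[0,-0.015,0.42],[0,0,0]],[[0,-0.015,0.5],[0,0,0]],[[0,-0.015,0.58],[0,0,0]],[[0,-0.015,0.64],[0,0,0]],[[0,-0.015,0.68],[0,0,0]]]'
python3 -m inch '[[[0,0,0],[0,0,0]],[[0,0,0],[0,0,0]],[[0,0,0],[0,0,0]],[[0,0,0],[0,0,0]],[[0,0,0],[0,0,0]],[[0,0,0],[0,0,0]],[[0,0,0],[0,0,0]],[[0,0,0],[0,0,0]],[[0,0,0],[0,0,0]],[[0,0,0],[0,0,0]]]' 0 60
python3 -c "
from h import *
go(466,4.3,66,-11.2)"
```

```text
clock: 7.15
position: [0.4658, 0.0046, 0.0664]
ee_rot: [0.995, -0.099, -0.0, -0.0]
ft_force: [-0.1, -0.2, 0.5]
grip_width: 0.599
grasp_force: 0.0
clock: 8.15
position: [0.466, 0.0046, 0.067]
ee_rot: [0.995, -0.099, 0.0, 0.0]
ft_force: [0.4, 0.3, -0.6]
grip_width: -0.0
grasp_force: 0.0
shift [0.001 0.004 0.013] turn -0.003 | th -11.3 tilt 0.0 pos [466.    4.6  67. ] F [ 0.4  0.3 -0.6] w -0.0 gf 0.0 t 8.2
```

```bash
python3 - <<'E'
from h import *
a=manip.camera("side")[210:310,270:390,::-1]; b=manip.camera("top")[195:315,290:440,::-1]
s=lambda x:cv2.resize(x,(400,int(400*x.shape[0]/x.shape[1])),interpolation=cv2.INTER_CUBIC)
a,b=s(a),s(b); h=max(len(a),len(b)); p=lambda x:np.pad(x,((0,h-len(x)),(0,0),(0,0)))
cv2.imwrite("pics/c2.png",np.hstack([p(a),p(b)])); print(proj("side",[[.466,.0046,.067]]),proj("top",[[.466,.0046,.067]]))
E
```

```text
[[306.69925488 270.10661116]] [[357.80878252 273.62944463]]
```

View pics/c2.png

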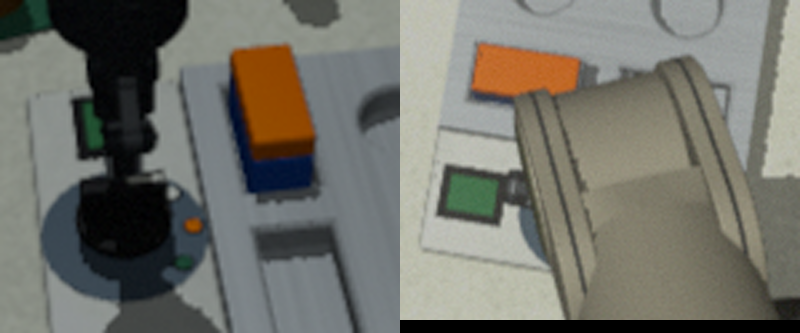

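```bash
python3 - <<'E'
from h import *
g=lambda x:(255*(x/255.)**.4).astype(np.uint8)
a=manip.camera("side")[205:305,250:350,::-1]; c=cv2.imread("pics/side0.png")[205:305,250:350]
s=lambda x:cv2.resize(g(x),(400,400),interpolation=cv2.INTER_CUBIC)
cv2.imwrite("pics/c3.png",np.hstack([s(a),s(c)]))
P=[[.466,.0046,.067],[.466,.0046,.09],[.4905,-.0008,.09],[.4405,.0096,.09],[.466,.0046,.06]]
print((proj("side",P)-[250,205])*4)
E
```

```text
[[226.79701954 260.42644465]
 [225.83859792 230.73686405]
 [276.05409512 226.42001877]
 [173.75565565 236.14293523]
 [227.0818715  269.24872596]]
```

View pics/c3.png

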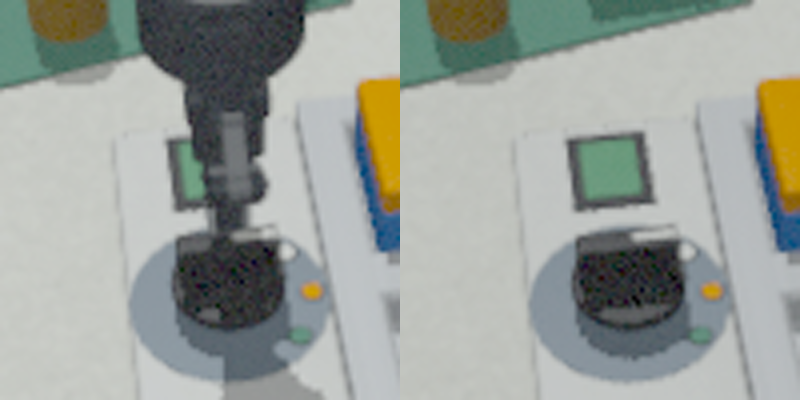

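```bash
python3 - <<'E'
from h import *
for z in(.05,.08,.11,.14,.2):
    print(z,np.round(ray("side",[[313,251],[306,251]],z)*1000).tolist(),np.round(ray("top",[[333,264]],z)*1000).tolist())
print("base",np.round(ray("top",[[365,432],[313,432],[418,432]],.0)*1000).tolist())
g=lambda x:(255*(x/255.)**.5).astype(np.uint8)
b=manip.camera("top")[:,:,::-1]
cv2.imwrite("pics/c4.png",cv2.resize(g(b[180:480,280:500]),None,fx=2,fy=2,interpolation=cv2.INTER_CUBIC))
E
```

```text
0.05 [[499.0, 65.0], [485.0, 69.0]] [[490.0, 58.0]]
0.08 [[491.0, 39.0], [477.0, 43.0]] [[488.0, 58.0]]
0.11 [[483.0, 13.0], [470.0, 17.0]] [[485.0, 59.0]]
0.14 [[474.0, -13.0], [462.0, -9.0]] [[483.0, 59.0]]
0.2 [[458.0, -65.0], [447.0, -61.0]] [[478.0, 60.0]]
base [[114.0, -2.0], [116.0, 115.0], [111.0, -121.0]]
```

View pics/c4.png

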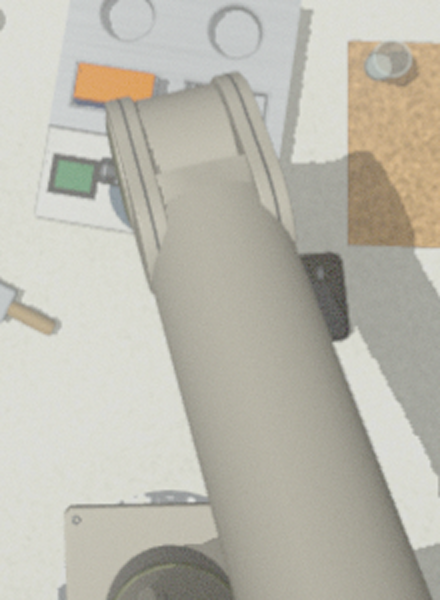

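```bash
python3 -m inch '[[[0,0,-0.1],[0,0,0]],[[0,0,-0.2],[0,0,0]],[[0,0,-0.3],[0,0,0]],[[0,0,-0.4],[0,0,0]],[[0,0,-0.5],[0,0,0]],[[0,0,-0.6],[0,0,0]],[[0,0,-0.7],[0,0,0]],[[0,0,-0.8],[0,0,0]],[[0,0,-0.9],[0,0,0]],[[0,0,-1],[0,0,0]]]'
python3 -c "
from h import *
cv2.imwrite('pics/a.png',manip.camera('side')[:,:,::-1]);cv2.imwrite('pics/at.png',manip.camera('top')[:,:,::-1])"
python3 -m inch '[[[0,0,0],[0,0,0]],[[0,0,0],[0,0,0]],[[0,0,0],[0,0,0]],[[0,0,0],[0,0,0]],[[0,0,0],[0,0,0]],[[0,0,0],[0,0,0]],[[0,0,0],[0,0,0]],[[0,0,0],[0,0,0]],[[0,0,0],[0,0,0]],[[0,0,0],[0,0,0]]]' 1
python3 - <<'E'
from h import *
b=manip.camera('side')[:,:,::-1];a=cv2.imread('pics/a.png')
g=lambda x:(255*(x/255.)**.4).astype(np.uint8)
s=lambda x:cv2.resize(g(x[120:320,210:410]),(400,400),interpolation=cv2.INTER_CUBIC)
cv2.imwrite("pics/c5.png",np.hstack([s(a),s(b)]))
go(466,4.3,66,-11.2)
p=manip.get_obs()["position"]; print((proj("side",[p,p+[0,0,.073],p+[0,.05,0],p-[0,.05,0]])-[210,120])*2)
E
```

```text
clock: 9.35
position: [0.466, 0.0046, 0.1477]
ee_rot: [0.995, -0.099, 0.0, 0.0]
ft_force: [0.0, 0.2, 0.1]
grip_width: -0.0
grasp_force: 0.0
clock: 10.45
position: [0.466, 0.0046, 0.147]
ee_rot: [0.995, -0.099, 0.0, 0.0]
ft_force: [0.1, 0.7, -0.0]
grip_width: 1.002
grasp_force: 0.0
shift [1.000e-03 4.000e-03 1.013e+00] turn -0.003 | th -11.3 tilt 0.01 pos [466.    4.6 147. ] F [-0.4 -0.7 -0.4] w 0.999 gf 0.0 t 10.5
[[191.6549187  246.04642731]
 [189.84457252 189.87144689]
 [176.15488782 210.99679658]
 [208.39921883 283.90628107]]
```

View pics/c5.png

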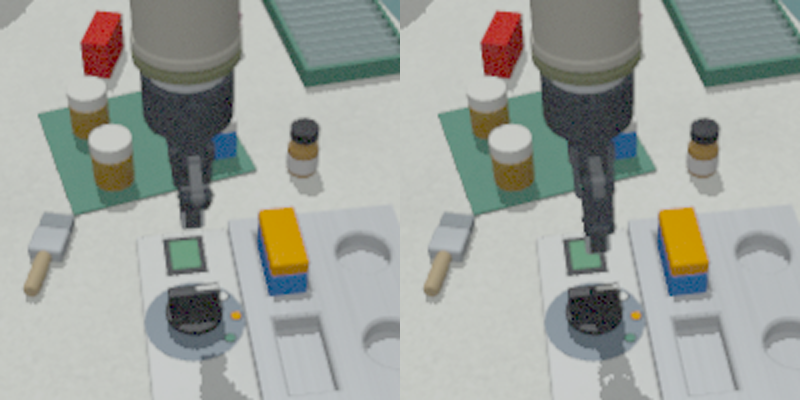

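The shut fingertips appear about 28–35 mm higher than the reported TCP, which explains why the gripper closed just above the bar. I'll go lower with force checks.

```bash
python3 -m inch '[[[0,0,0.1],[0,0,0]],[[0,0,0.2],[0,0,0]],[[0,0,0.3],[0,0,0]],[[0,0,0.4],[0,0,0]],[[0,0,0.5],[0,0,0]],[[0,0,0.6],[0,0,0]],[[0,0,0.7],[0,0,0]],[[0,0,0.8],[0,0,0]],[[0,0,0.9],[0,0,0]],[[0,0,1],[0,0,0]]]' 0.6 60
python3 -m inch '[[[0,0,0.04],[0,0,0]],[[0,0,0.08],[0,0,0]],[[0,0,0.12],[0,0,0]],[[0,0,0.16],[0,0,0]],[[0,0,0.2],[0,0,0]],[[0,0,0.24],[0,0,0]],[[0,0,0.28],[0,0,0]],[[0,0,0.31],[0,0,0]],[[0,0,0.335],[0,0,0]],[[0,0,0.335],[0,0,0]]]'
python3 -m inch '[[[0,0,0],[0,0,0]],[[0,0,0],[0,0,0]],[[0,0,0],[0,0,0]],[[0,0,0],[0,0,0]],[[0,0,0],[0,0,0]],[[0,0,0],[0,0,0]],[[0,0,0],[0,0,0]],[[0,0,0],[0,0,0]],[[0,0,0],[0,0,0]],[[0,0,0],[0,0,0]]]' 0 60
python3 -c "
from h import *
g=lambda x:(255*(x/255.)**.4).astype(np.uint8)
cv2.imwrite('pics/c6.png',cv2.resize(g(manip.camera('side')[205:305,250:350,::-1]),(500,500),interpolation=cv2.INTER_CUBIC))"
```

```text
clock: 11.5
position: [0.466, 0.0046, 0.0664]
ee_rot: [0.995, -0.099, 0.0, 0.0]
ft_force: [-0.3, 0.1, -0.2]
grip_width: 0.597
grasp_force: 0.0
clock: 12.5
position: [0.4659, 0.0046, 0.04]
ee_rot: [0.995, -0.099, -0.0, 0.0]
ft_force: [0.4, -0.1, 1.0]
grip_width: 0.599
grasp_force: 0.0
clock: 13.5
position: [0.4659, 0.0033, 0.0405]
ee_rot: [0.995, -0.099, -0.0, 0.001]
ft_force: [-1.9, -4.6, 4.4]
grip_width: 0.148
grasp_force: 61.8
```

View pics/c6.png

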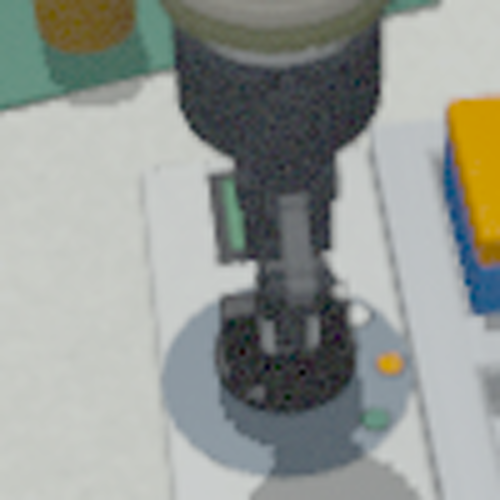

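Gripped at 12.6 mm width, close to the 14 mm bar. The crop shows the finger on the bar at about (290,330). Pushing in.

```bash
python3 -m inch '[[[0,0,0.02],[0,0,0]],[[0,0,0.04],[0,0,0]],[[0,0,0.06],[0,0,0]],[[0,0,0.08],[0,0,0]],[[0,0,0.1],[0,0,0]],[[0,0,0.115],[0,0,0]],[[0,0,0.125],[0,0,0]],[[0,0,0.135],[0,0,0]],[[0,0,0.135],[0,0,0]],[[0,0,0.135],[0,0,0]]]' 0 80
```

```text
clock: 14.55
position: [0.4661, 0.0032, 0.0307]
ee_rot: [0.995, -0.099, -0.0, 0.001]
ft_force: [-8.5, -5.0, 19.1]
grip_width: 0.144
grasp_force: 86.1
```

```bash
python3 -m inch '[[[0,0,0.005],[0,0,-0.1]],[[0,0,0.005],[0,0,-0.2]],[[0,0,0.005],[0,0,-0.3]],[[0,0,0.005],[0,0,-0.4]],[[0,0,0.005],[0,0,-0.5]],[[0,0,0.005],[0,0,-0.6]],[[0,0,0.005],[0,0,-0.7]],[[0,0,0.005],[0,0,-0.8]],[[0,0,0.005],[0,0,-0.89]],[[0,0,0.005],[0,0,-0.89]]]'
python3 -c "
from h import *
go(466,4.3,30,28.9)"
```

```text
clock: 15.55
position: [0.4658, 0.0037, 0.0306]
ee_rot: [0.969, 0.249, -0.001, 0.001]
ft_force: [-12.4, -3.3, 27.4]
grip_width: 0.14
grasp_force: 86.9
shift [ 0.006 -0.006  0.007] turn -0.002 | th 28.8 tilt 0.14 pos [465.8   3.7  30.6] F [-12.4  -3.3  27.4] w 0.14 gf 86.9 t 15.6
```

Turned about 40°. I'll let it up while gripped, then open, rise and check.

```bash
python3 -m inch '[[[0,0,-0.02],[0,0,0]],[[0,0,-0.04],[0,0,0]],[[0,0,-0.06],[0,0,0]],[[0,0,-0.08],[0,0,0]],[[0,0,-0.1],[0,0,0]],[[0,0,-0.12],[0,0,0]],[[0,0,-0.135],[0,0,0]],[[0,0,-0.14],[0,0,0]],[[0,0,-0.14],[0,0,0]],[[0,0,-0.14],[0,0,0]]]'
python3 -m inch '[[[0,0,0],[0,0,0]],[[0,0,0],[0,0,0]],[[0,0,0],[0,0,0]],[[0,0,0],[0,0,0]],[[0,0,0],[0,0,0]],[[0,0,-0.1],[0,0,0]],[[0,0,-0.25],[0,0,0]],[[0,0,-0.45],[0,0,0]],[[0,0,-0.7],[0,0,0]],[[0,0,-1],[0,0,0]]]' 0.8
python3 - <<'E'
from h import *
g=lambda x:(255*(x/255.)**.4).astype(np.uint8)
cv2.imwrite('pics/c7.png',cv2.resize(g(manip.camera('side')[195:315,250:370,::-1]),(480,480),interpolation=cv2.INTER_CUBIC))
go(577,45.5,100,78.8)
E
```

```text
clock: 16.55
position: [0.4656, 0.0037, 0.0403]
ee_rot: [0.969, 0.248, -0.001, 0.001]
ft_force: [-3.6, -4.4, 5.2]
grip_width: 0.137
grasp_force: 83.8
clock: 17.55
position: [0.4658, 0.0048, 0.1217]
ee_rot: [0.969, 0.248, 0.0, -0.0]
ft_force: [0.7, 0.3, 1.4]
grip_width: 0.801
grasp_force: 0.0
shift [1.435 0.211 0.327] turn -1.112 | th 28.8 tilt 0.3 pos [468.1   5.1 125.6] F [3.  0.8 4.3] w 0.799 gf 0.0 t 17.6
```

View pics/c7.png

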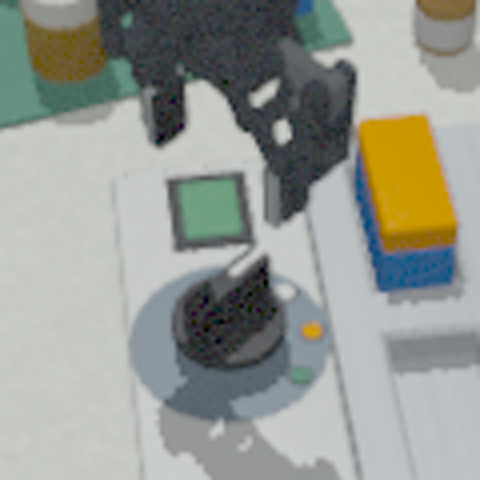

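The pointer is on the white dot, at about (285,290), and the selector is up. Next is the done box.

```bash
python3 -m inch '[[[0.1,0.015,0],[0,0,-0.1]],[[0.2,0.03,0],[0,0,-0.2]],[[0.3,0.045,0],[0,0,-0.3]],[[0.4,0.06,0],[0,0,-0.4]],[[0.5,0.075,0],[0,0,-0.5]],[[0.6,0.09,0],[0,0,-0.6]],[[0.7,0.105,0],[0,0,-0.7]],[[0.8,0.12,0],[0,0,-0.8]],[[0.9,0.135,0],[0,0,-0.9]],[[1,0.15,0],[0,0,-1]]]' 0.75
python3 -m inch '[[[0.05,0.07,0],[0,0,-0.05]],[[0.1,0.14,0],[0,0,-0.11]],[[0.16,0.21,0],[0,0,-0.11]],[[0.21,0.28,0],[0,0,-0.11]],[[0.264,0.35,0],[0,0,-0.11]],[[0.264,0.35,0.06],[0,0,-0.11]],[[0.264,0.35,0.12],[0,0,-0.11]],[[0.264,0.35,0.18],[0,0,-0.11]],[[0.264,0.35,0.24],[0,0,-0.11]],[[0.264,0.35,0.3],[0,0,-0.11]]]'
python3 -c "
from h import *
go(577.2,46.5,27,78.8)"
```

```text
clock: 18.6
position: [0.5425, 0.0326, 0.1212]
ee_rot: [0.799, 0.601, 0.0, 0.0]
ft_force: [0.5, 0.4, 0.3]
grip_width: 0.749
grasp_force: 0.0
clock: 19.6
position: [0.5745, 0.0448, 0.0957]
ee_rot: [0.774, 0.634, -0.0, 0.0]
ft_force: [-0.7, 0.8, -0.2]
grip_width: 0.751
grasp_force: 0.0
shift [0.028 0.029 0.859] turn -0.003 | th 78.6 tilt 0.02 pos [574.5  44.8  95.7] F [-0.7  0.8 -0.2] w 0.751 gf 0.0 t 19.6
```

```bash
python3 -m inch '[[[0.03,0.03,0.1],[0,0,0]],[[0.03,0.03,0.2],[0,0,0]],[[0.03,0.03,0.3],[0,0,0]],[[0.03,0.03,0.4],[0,0,0]],[[0.03,0.03,0.5],[0,0,0]],[[0.03,0.03,0.6],[0,0,0]],[[0.03,0.03,0.7],[0,0,0]],[[0.03,0.03,0.78],[0,0,0]],[[0.03,0.03,0.83],[0,0,0]],[[0.03,0.03,0.86],[0,0,0]]]'
python3 -m inch '[[[0,0,0],[0,0,0]],[[0,0,0],[0,0,0]],[[0,0,0],[0,0,0]],[[0,0,0],[0,0,0]],[[0,0,0],[0,0,0]],[[0,0,0],[0,0,0]],[[0,0,0],[0,0,0]],[[0,0,0],[0,0,0]],[[0,0,0],[0,0,0]],[[0,0,0],[0,0,0]]]' 0.2 40
python3 -m inch '[[[0,0,-0.1],[0,0,0]],[[0,0,-0.2],[0,0,0]],[[0,0,-0.3],[0,0,0]],[[0,0,-0.4],[0,0,0]],[[0,0,-0.5],[0,0,0]],[[0,0,-0.6],[0,0,0]],[[0,0,-0.7],[0,0,0]],[[0,0,-0.8],[0,0,0]],[[0,0,-0.9],[0,0,0]],[[0,0,-1],[0,0,0]]]'
python3 -c "
from h import *
go(511,-323,0,78.8)"
```

```text
clock: 20.6
position: [0.5775, 0.0468, 0.027]
ee_rot: [0.774, 0.634, -0.0, -0.0]
ft_force: [-0.4, 0.2, 0.7]
grip_width: 0.753
grasp_force: 0.0
clock: 21.6
position: [0.5778, 0.0469, 0.0277]
ee_rot: [0.774, 0.634, 0.0, 0.0]
ft_force: [-0.0, -0.6, 5.0]
grip_width: 0.46
grasp_force: 41.4
clock: 22.6
position: [0.5776, 0.0468, 0.1081]
ee_rot: [0.773, 0.634, 0.0, 0.0]
ft_force: [-0.1, -0.1, -1.1]
grip_width: 0.46
grasp_force: 40.6
shift [-4.696  0.093  1.351] turn -0.003 | th 78.7 tilt 0.01 pos [577.6  46.8 108.1] F [-0.1 -0.1 -1.1] w 0.46 gf 40.6 t 22.6
```

```bash
python3 -c "
from h import *
go(465,-335,6,78.8); print(ray('top',[[475,212]],.03))"
```

```text
shift [-4.956 -0.441  1.276] turn -0.003 | th 78.7 tilt 0.01 pos [577.6  46.8 108.1] F [-0.1 -0.1 -1.1] w 0.46 gf 40.6 t 22.6
[[ 0.60115373 -0.2712899 ]]
```

```bash
python3 -m inch '[[[-0.1,0,0],[0,0,0]],[[-0.2,0,0],[0,0,0]],[[-0.3,0,0],[0,0,0]],[[-0.4,0,0],[0,0,0]],[[-0.5,0,0],[0,0,0]],[[-0.6,0,0],[0,0,0]],[[-0.7,0,0],[0,0,0]],[[-0.8,0,0],[0,0,0]],[[-0.9,0,0],[0,0,0]],[[-1,0,0],[0,0,0]]]'
python3 -m inch '[[[-0.1,0,0],[0,0,0]],[[-0.2,0,0],[0,0,0]],[[-0.3,0,0],[0,0,0]],[[-0.4,0,0],[0,0,0]],[[-0.5,0,0],[0,0,0]],[[-0.6,0,0],[0,0,0]],[[-0.7,0,0],[0,0,0]],[[-0.8,0,0],[0,0,0]],[[-0.9,0,0],[0,0,0]],[[-1,0,0],[0,0,0]]]'
python3 -m inch '[[[-0.1,-0.02,0],[0,0,0]],[[-0.2,-0.04,0],[0,0,0]],[[-0.3,-0.06,0],[0,0,0]],[[-0.4,-0.08,0],[0,0,0]],[[-0.5,-0.1,0],[0,0,0]],[[-0.6,-0.12,0],[0,0,0]],[[-0.7,-0.14,0],[0,0,0]],[[-0.8,-0.16,0],[0,0,0]],[[-0.9,-0.18,0],[0,0,0]],[[-1,-0.2,0],[0,0,0]]]'
python3 -m inch '[[[-0.1,-0.02,0.04],[0,0,0]],[[-0.2,-0.04,0.08],[0,0,0]],[[-0.3,-0.06,0.12],[0,0,0]],[[-0.4,-0.08,0.16],[0,0,0]],[[-0.5,-0.1,0.2],[0,0,0]],[[-0.6,-0.12,0.24],[0,0,0]],[[-0.7,-0.14,0.28],[0,0,0]],[[-0.8,-0.16,0.32],[0,0,0]],[[-0.9,-0.18,0.36],[0,0,0]],[[-1,-0.2,0.4],[0,0,0]]]'
python3 -m inch '[[[-0.1,0,0.07],[0,0,0]],[[-0.2,-0.01,0.14],[0,0,0]],[[-0.3,-0.02,0.21],[0,0,0]],[[-0.4,-0.03,0.28],[0,0,0]],[[-0.5,-0.04,0.35],[0,0,0]],[[-0.6,-0.04,0.42],[0,0,0]],[[-0.7,-0.04,0.49],[0,0,0]],[[-0.8,-0.04,0.56],[0,0,0]],[[-0.9,-0.04,0.63],[0,0,0]],[[-0.95,-0.04,0.7],[0,0,0]]]'
python3 -c "
from h import *
go(465,-335,6,78.8)"
```

```text
clock: 23.6
position: [0.5617, -0.0322, 0.1074]
ee_rot: [0.774, 0.634, -0.0, 0.0]
ft_force: [-0.1, -0.5, -1.5]
grip_width: 0.462
grasp_force: 40.6
clock: 24.6
position: [0.5459, -0.1107, 0.1074]
ee_rot: [0.773, 0.634, -0.0, 0.0]
ft_force: [-0.6, 0.3, -1.1]
grip_width: 0.457
grasp_force: 40.6
clock: 25.6
position: [0.5144, -0.186, 0.1074]
ee_rot: [0.774, 0.634, 0.0, 0.0]
ft_force: [-0.3, -1.1, -1.2]
grip_width: 0.461
grasp_force: 40.6
clock: 26.6
position: [0.483, -0.2613, 0.0752]
ee_rot: [0.774, 0.634, 0.0, 0.0]
ft_force: [-0.5, -0.3, -2.1]
grip_width: 0.459
grasp_force: 40.6
clock: 27.6
position: [0.4649, -0.3356, 0.0189]
ee_rot: [0.774, 0.633, -0.0, 0.0]
ft_force: [-0.3, -1.4, -1.5]
grip_width: 0.463
grasp_force: 40.6
shift [0.008 0.    0.162] turn -0.004 | th 78.6 tilt 0.02 pos [ 464.9 -335.6   18.9] F [-0.3 -1.4 -1.5] w 0.463 gf 40.6 t 27.6
```

```bash
python3 -m inch '[[[0,0,0.03],[0,0,0]],[[0,0,0.06],[0,0,0]],[[0,0,0.09],[0,0,0]],[[0,0,0.12],[0,0,0]],[[0,0,0.14],[0,0,0]],[[0,0,0.15],[0,0,0]],[[0,0,0.16],[0,0,0]],[[0,0,0.165],[0,0,0]],[[0,0,0.165],[0,0,0]],[[0,0,0.165],[0,0,0]]]'
python3 -m inch '[[[0,0,0],[0,0,0]],[[0,0,0],[0,0,0]],[[0,0,0],[0,0,0]],[[0,0,0],[0,0,0]],[[0,0,-0.05],[0,0,0]],[[0,0,-0.15],[0,0,0]],[[0,0,-0.35],[0,0,0]],[[0,0,-0.55],[0,0,0]],[[0,0,-0.75],[0,0,0]],[[0,0,-0.95],[0,0,0]]]' 0.75
python3 - <<'E'
from h import *
im=manip.camera("top")[:,:,::-1]; H,S,V=cv2.split(cv2.cvtColor(im,cv2.COLOR_BGR2HSV))
roi=np.zeros(H.shape,bool); roi[205:325,160:275]=1
for r in rect("top",roi&(S<70)&(V>125),.065): print(r)
roi[:]=0; roi[190:310,445:550]=1
print(rect("top",roi&(H<14)&(S>200)&(V>150),.065))
go(443,388,4,78.8)
E
```

```text
clock: 28.6
position: [0.4652, -0.3346, 0.0063]
ee_rot: [0.774, 0.634, -0.0, 0.0]
ft_force: [-0.6, -0.7, -1.6]
grip_width: 0.465
grasp_force: 40.6
clock: 29.6
position: [0.4654, -0.3347, 0.0843]
ee_rot: [0.774, 0.634, 0.0, 0.001]
ft_force: [0.2, 0.0, -1.3]
grip_width: 0.745
grasp_force: 0.0
(array([160, 205, 115, 120]), 498.3, 317.7, 267.6, 258.7, -1.0)
[]
shift [ 8.81  -2.073  1.008] turn -0.003 | th 78.7 tilt 0.26 pos [ 466.7 -335.4   86.8] F [ 1.2 -0.9  3.3] w 0.749 gf 0.0 t 29.6
```

```bash
python3 -m inch '[[[0.1,-0.02,-0.03],[0,0,0]],[[0.2,-0.04,-0.06],[0,0,0]],[[0.3,-0.07,-0.09],[0,0,0]],[[0.4,-0.09,-0.12],[0,0,0]],[[0.5,-0.11,-0.15],[0,0,0]],[[0.6,-0.14,-0.18],[0,0,0]],[[0.7,-0.16,-0.21],[0,0,0]],[[0.8,-0.18,-0.24],[0,0,0]],[[0.9,-0.21,-0.27],[0,0,0]],[[1,-0.23,-0.3],[0,0,0]]]' 1
python3 -m inch '[[[0.1,-0.02,-0.03],[0,0,0]],[[0.2,-0.04,-0.06],[0,0,0]],[[0.3,-0.07,-0.09],[0,0,0]],[[0.4,-0.09,-0.12],[0,0,0]],[[0.5,-0.11,-0.15],[0,0,0]],[[0.6,-0.14,-0.18],[0,0,0]],[[0.7,-0.16,-0.21],[0,0,0]],[[0.8,-0.18,-0.24],[0,0,0]],[[0.9,-0.21,-0.27],[0,0,0]],[[1,-0.23,-0.3],[0,0,0]]]'
python3 -m inch '[[[0.1,-0.02,0],[0,0,0]],[[0.2,-0.04,0],[0,0,0]],[[0.3,-0.07,0],[0,0,0]],[[0.4,-0.09,0],[0,0,0]],[[0.5,-0.11,0],[0,0,0]],[[0.6,-0.14,0],[0,0,0]],[[0.7,-0.16,0],[0,0,0]],[[0.8,-0.18,0],[0,0,0]],[[0.9,-0.21,0],[0,0,0]],[[1,-0.23,0],[0,0,0]]]'
python3 -m inch '[[[0.1,-0.02,0],[0,0,0]],[[0.2,-0.04,0],[0,0,0]],[[0.3,-0.07,0],[0,0,0]],[[0.4,-0.09,0],[0,0,0]],[[0.5,-0.11,0],[0,0,0]],[[0.6,-0.14,0],[0,0,0]],[[0.7,-0.16,0],[0,0,0]],[[0.8,-0.18,0],[0,0,0]],[[0.9,-0.21,0],[0,0,0]],[[1,-0.23,0],[0,0,0]]]'
cat >> h.py <<'E'
def look(name=None):
    "white lids on/around the tray (grown tray mask so the cream table is not counted) and the done lid"
    im=manip.camera("top")[:,:,::-1]
    if name: cv2.imwrite("pics/"+name,im)
    H,S,V=cv2.split(cv2.cvtColor(im,cv2.COLOR_BGR2HSV)); roi=np.zeros(H.shape,bool); roi[216:312,170:256]=1
    for z in(.065,.071):
        for r in rect("top",roi&(S<70)&(V>125),z): print(z,r)
    roi[:]=0; roi[190:310,445:550]=1; print("done",rect("top",roi&(H<11)&(S>190)&(V>150),.065))
E
python3 - <<'E'
from h import *
look("t2.png"); go(448,281,40,78.8)
E
```

```text
clock: 30.65
position: [0.4628, -0.2518, 0.1064]
ee_rot: [0.774, 0.634, -0.0, 0.0]
ft_force: [0.6, -0.2, 0.1]
grip_width: 1.0
grasp_force: 0.0
clock: 31.65
position: [0.4605, -0.1697, 0.1304]
ee_rot: [0.774, 0.634, -0.0, 0.0]
ft_force: [1.0, 0.5, -1.0]
grip_width: 1.002
grasp_force: 0.0
clock: 32.65
position: [0.4581, -0.0877, 0.1302]
ee_rot: [0.774, 0.634, -0.0, 0.0]
ft_force: [-0.4, 0.3, 0.2]
grip_width: 1.005
grasp_force: 0.0
clock: 33.65
position: [0.4558, -0.0056, 0.1302]
ee_rot: [0.774, 0.634, -0.0, 0.0]
ft_force: [-0.6, 0.2, 0.3]
grip_width: 0.997
grasp_force: 0.0
0.065 (array([172, 277,  24,  25]), 443.6, 390.1, 51.3, 50.7, -14.2)
0.065 (array([221, 274,  23,  24]), 448.3, 282.1, 50.8, 48.8, -0.5)
0.065 (array([174, 217,  20,  38]), 563.1, 391.4, 85.1, 38.8, -4.3)
0.065 (array([217, 216,  21,  36]), 564.9, 292.1, 81.0, 39.1, -6.2)
0.071 (array([172, 277,  24,  25]), 443.4, 388.2, 51.0, 50.4, -14.2)
0.071 (array([221, 274,  23,  24]), 448.0, 280.8, 50.5, 48.5, -0.5)
0.071 (array([174, 217,  20,  38]), 562.1, 389.5, 84.6, 38.6, -4.3)
0.071 (array([217, 216,  21,  36]), 564.0, 290.8, 80.5, 38.8, -6.2)
done []
shift [ 3.477 -0.794  1.13 ] turn -0.001 | th 78.7 tilt 0.02 pos [455.9  -4.2 130.3] F [-0.5  1.4  0.6] w 1.001 gf 0.0 t 33.7
```

```bash
python3 -m inch '[[[0.1,-0.02,0],[0,0,0]],[[0.2,-0.04,0],[0,0,0]],[[0.3,-0.07,0],[0,0,0]],[[0.4,-0.09,0],[0,0,0]],[[0.5,-0.11,0],[0,0,0]],[[0.6,-0.14,0],[0,0,0]],[[0.7,-0.16,0],[0,0,0]],[[0.8,-0.18,0],[0,0,0]],[[0.9,-0.21,0],[0,0,0]],[[1,-0.23,0],[0,0,0]]]' 1
python3 -m inch '[[[0.1,-0.02,0],[0,0,0]],[[0.2,-0.04,0],[0,0,0]],[[0.3,-0.07,0],[0,0,0]],[[0.4,-0.09,0],[0,0,0]],[[0.5,-0.11,0],[0,0,0]],[[0.6,-0.14,0],[0,0,0]],[[0.7,-0.16,0],[0,0,0]],[[0.8,-0.18,0],[0,0,0]],[[0.9,-0.21,0],[0,0,0]],[[1,-0.23,0],[0,0,0]]]'
python3 -m inch '[[[0.1,-0.02,0],[0,0,0]],[[0.2,-0.04,0],[0,0,0]],[[0.3,-0.07,0],[0,0,0]],[[0.4,-0.09,0],[0,0,0]],[[0.5,-0.11,0],[0,0,0]],[[0.6,-0.14,0],[0,0,0]],[[0.7,-0.16,0],[0,0,0]],[[0.8,-0.18,0],[0,0,0]],[[0.9,-0.21,0],[0,0,0]],[[1,-0.23,0],[0,0,0]]]'
python3 -m inch '[[[0.1,-0.02,0],[0,0,0]],[[0.2,-0.04,0],[0,0,0]],[[0.3,-0.06,0],[0,0,0]],[[0.4,-0.08,0],[0,0,0]],[[0.46,-0.1,0],[0,0,0]],[[0.46,-0.1,0.1],[0,0,0]],[[0.46,-0.1,0.2],[0,0,0]],[[0.46,-0.1,0.3],[0,0,0]],[[0.46,-0.1,0.4],[0,0,0]],[[0.46,-0.1,0.5],[0,0,0]]]'
python3 - <<'E'
from h import *
go(448,281,6,78.8)
cv2.imwrite("pics/s3.png",manip.camera("side")[:,:,::-1])
E
```

```text
clock: 34.7
position: [0.4535, 0.0765, 0.1302]
ee_rot: [0.773, 0.634, -0.0, 0.0]
ft_force: [-0.5, -0.7, 0.3]
grip_width: 0.998
grasp_force: 0.0
clock: 35.7
position: [0.4512, 0.1585, 0.1302]
ee_rot: [0.773, 0.634, -0.0, 0.0]
ft_force: [-0.9, 0.2, 0.8]
grip_width: 1.002
grasp_force: 0.0
clock: 36.7
position: [0.4489, 0.2406, 0.1302]
ee_rot: [0.773, 0.634, -0.0, 0.0]
ft_force: [1.0, 0.2, 0.1]
grip_width: 1.001
grasp_force: 0.0
clock: 37.7
position: [0.4484, 0.2771, 0.0893]
ee_rot: [0.774, 0.634, -0.0, 0.0]
ft_force: [-0.0, 0.2, -0.4]
grip_width: 1.001
grasp_force: 0.0
shift [ 0.047 -0.014  1.041] turn -0.004 | th 78.6 tilt 0.03 pos [448.4 277.1  89.3] F [-0.   0.2 -0.4] w 1.001 gf 0.0 t 37.7
```

```bash
python3 -m inch '[[[0.047,-0.014,0.1],[0,0,0]],[[0.047,-0.014,0.2],[0,0,0]],[[0.047,-0.014,0.3],[0,0,0]],[[0.047,-0.014,0.4],[0,0,0]],[[0.047,-0.014,0.5],[0,0,0]],[[0.047,-0.014,0.6],[0,0,0]],[[0.047,-0.014,0.7],[0,0,0]],[[0.047,-0.014,0.8],[0,0,0]],[[0.047,-0.014,0.9],[0,0,0]],[[0.047,-0.014,1],[0,0,0]]]'
python3 -m inch '[[[0,0,0],[0,0,0]],[[0,0,0],[0,0,0]],[[0,0,0],[0,0,0]],[[0,0,0],[0,0,0]],[[0,0,0],[0,0,0]],[[0,0,0],[0,0,0]],[[0,0,0],[0,0,0]],[[0,0,0],[0,0,0]],[[0,0,0],[0,0,0]],[[0,0,0],[0,0,0]]]' 0.3 40
python3 -c "
from h import *
go(641.4,-93.5,110,78.8)"
```

```text
clock: 38.75
position: [0.4481, 0.2814, 0.0095]
ee_rot: [0.774, 0.634, 0.0, 0.0]
ft_force: [0.5, 0.5, 0.1]
grip_width: 0.999
grasp_force: 0.0
clock: 39.75
position: [0.4483, 0.2817, 0.0106]
ee_rot: [0.774, 0.634, 0.0, 0.0]
ft_force: [-1.8, 0.2, 6.4]
grip_width: 0.594
grasp_force: 42.1
shift [-4.124  3.29  -1.242] turn -0.003 | th 78.7 tilt 0.04 pos [448.3 281.7  10.6] F [-1.8  0.2  6.4] w 0.594 gf 42.1 t 39.8
```

```bash
python3 -m inch '[[[0,0,-0.1],[0,0,0]],[[0,0,-0.2],[0,0,0]],[[0,0,-0.3],[0,0,0]],[[0,0,-0.4],[0,0,0]],[[0,0,-0.5],[0,0,0]],[[0,0,-0.6],[0,0,0]],[[0,0,-0.7],[0,0,0]],[[0,0,-0.8],[0,0,0]],[[0,0,-0.9],[0,0,0]],[[0,0,-1],[0,0,0]]]'
python3 -m inch '[[[-0.08,0.06,-0.03],[0,0,0]],[[-0.16,0.13,-0.06],[0,0,0]],[[-0.25,0.2,-0.09],[0,0,0]],[[-0.33,0.26,-0.12],[0,0,0]],[[-0.41,0.33,-0.15],[0,0,0]],[[-0.5,0.4,-0.18],[0,0,0]],[[-0.58,0.46,-0.21],[0,0,0]],[[-0.66,0.53,-0.24],[0,0,0]],[[-0.75,0.6,-0.27],[0,0,0]],[[-0.83,0.66,-0.3],[0,0,0]]]'
python3 -m inch '[[[-0.08,0.06,0],[0,0,0]],[[-0.16,0.13,0],[0,0,0]],[[-0.25,0.2,0],[0,0,0]],[[-0.33,0.26,0],[0,0,0]],[[-0.41,0.33,0],[0,0,0]],[[-0.5,0.4,0],[0,0,0]],[[-0.58,0.46,0],[0,0,0]],[[-0.66,0.53,0],[0,0,0]],[[-0.75,0.6,0],[0,0,0]],[[-0.83,0.66,0],[0,0,0]]]'
python3 -m inch '[[[-0.08,0.06,0],[0,0,0]],[[-0.16,0.13,0],[0,0,0]],[[-0.25,0.2,0],[0,0,0]],[[-0.33,0.26,0],[0,0,0]],[[-0.41,0.33,0],[0,0,0]],[[-0.5,0.4,0],[0,0,0]],[[-0.58,0.46,0],[0,0,0]],[[-0.66,0.53,0],[0,0,0]],[[-0.75,0.6,0],[0,0,0]],[[-0.83,0.66,0],[0,0,0]]]'
python3 -m inch '[[[-0.08,0.06,0],[0,0,0]],[[-0.16,0.13,0],[0,0,0]],[[-0.25,0.2,0],[0,0,0]],[[-0.33,0.26,0],[0,0,0]],[[-0.41,0.33,0],[0,0,0]],[[-0.5,0.4,0],[0,0,0]],[[-0.58,0.46,0],[0,0,0]],[[-0.66,0.53,0],[0,0,0]],[[-0.75,0.6,0],[0,0,0]],[[-0.83,0.66,0],[0,0,0]]]'
python3 -m inch '[[[-0.08,0.06,0],[0,0,0]],[[-0.16,0.13,0],[0,0,0]],[[-0.25,0.2,0],[0,0,0]],[[-0.33,0.26,0],[0,0,0]],[[-0.41,0.33,0],[0,0,0]],[[-0.5,0.4,0],[0,0,0]],[[-0.58,0.46,0],[0,0,0]],[[-0.66,0.53,0],[0,0,0]],[[-0.75,0.6,0],[0,0,0]],[[-0.82,0.66,0],[0,0,0]]]'
python3 - <<'E'
from h import *
go(641.4,-93.5,33,78.8)
cv2.imwrite("pics/s4.png",manip.camera("side")[210:350,270:450,::-1])
E
```

```text
clock: 40.75
position: [0.4481, 0.2814, 0.0909]
ee_rot: [0.774, 0.634, 0.0, 0.0]
ft_force: [-0.8, 0.0, -1.2]
grip_width: 0.595
grasp_force: 41.8
clock: 41.75
position: [0.4871, 0.2052, 0.1144]
ee_rot: [0.774, 0.634, -0.0, 0.0]
ft_force: [0.4, 0.5, -1.2]
grip_width: 0.596
grasp_force: 41.8
clock: 42.75
position: [0.5258, 0.1297, 0.1142]
ee_rot: [0.774, 0.634, -0.0, 0.0]
ft_force: [0.3, 0.7, -0.4]
grip_width: 0.599
grasp_force: 41.8
clock: 43.75
position: [0.5645, 0.0542, 0.1142]
ee_rot: [0.774, 0.634, -0.0, 0.0]
ft_force: [-0.4, -0.1, -0.4]
grip_width: 0.603
grasp_force: 41.8
clock: 44.75
position: [0.6033, -0.0213, 0.1142]
ee_rot: [0.774, 0.634, 0.0, 0.0]
ft_force: [0.2, -0.6, -2.0]
grip_width: 0.595
grasp_force: 41.8
clock: 45.75
position: [0.6421, -0.0962, 0.1142]
ee_rot: [0.774, 0.634, -0.0, 0.0]
ft_force: [0.2, 0.6, -0.7]
grip_width: 0.596
grasp_force: 41.8
shift [ 0.031 -0.015  1.015] turn -0.004 | th 78.6 tilt 0.01 pos [642.1 -96.2 114.2] F [ 0.2  0.6 -0.7] w 0.596 gf 41.8 t 45.8
```

```bash
python3 -m inch '[[[0.02,-0.02,0],[0,0,0]],[[0.036,-0.02,0.07],[0,0,0]],[[0.036,-0.02,0.14],[0,0,0]],[[0.036,-0.02,0.21],[0,0,0]],[[0.036,-0.02,0.28],[0,0,0]],[[0.036,-0.02,0.35],[0,0,0]],[[0.036,-0.02,0.42],[0,0,0]],[[0.036,-0.02,0.49],[0,0,0]],[[0.036,-0.02,0.56],[0,0,0]],[[0.036,-0.02,0.62],[0,0,0]]]'
python3 -m inch '[[[0,0,0.04],[0,0,0]],[[0,0,0.08],[0,0,0]],[[0,0,0.12],[0,0,0]],[[0,0,0.16],[0,0,0]],[[0,0,0.2],[0,0,0]],[[0,0,0.2],[0,0,0]],[[0,0,0.2],[0,0,0]],[[0,0,0.2],[0,0,0]],[[0,0,0.2],[0,0,0]],[[0,0,0.2],[0,0,0]]]'
```

```text
clock: 46.8
position: [0.6407, -0.0921, 0.0641]
ee_rot: [0.774, 0.634, -0.0, -0.0]
ft_force: [-0.3, 0.2, -0.5]
grip_width: 0.597
grasp_force: 41.9
clock: 47.8
position: [0.6409, -0.0921, 0.0488]
ee_rot: [0.774, 0.634, 0.0, 0.0]
ft_force: [-0.7, 0.5, -1.3]
grip_width: 0.591
grasp_force: 41.9
```

```bash
python3 -m inch '[[[0,0,0.03],[0,0,0]],[[0,0,0.06],[0,0,0]],[[0,0,0.09],[0,0,0]],[[0,0,0.12],[0,0,0]],[[0,0,0.15],[0,0,0]],[[0,0,0.17],[0,0,0]],[[0,0,0.18],[0,0,0]],[[0,0,0.18],[0,0,0]],[[0,0,0.18],[0,0,0]],[[0,0,0.18],[0,0,0]]]'
python3 -m inch '[[[0,0,0],[0,0,0]],[[0,0,0],[0,0,0]],[[0,0,0],[0,0,0]],[[0,0,0],[0,0,0]],[[0,0,-0.05],[0,0,0]],[[0,0,-0.15],[0,0,0]],[[0,0,-0.35],[0,0,0]],[[0,0,-0.55],[0,0,0]],[[0,0,-0.75],[0,0,0]],[[0,0,-0.95],[0,0,0]]]' 0.85
cat > h2.py <<'E'
from h import *
def lids(name):
    im=manip.camera("top")[:,:,::-1]; cv2.imwrite("pics/"+name,im)
    H,S,V=cv2.split(cv2.cvtColor(im,cv2.COLOR_BGR2HSV)); g=((H>55)&(H<125)&(S>60)).astype(np.uint8)
    roi=np.zeros(H.shape,bool); roi[211:314,168:257]=1
    for z in(.065,.071): print(z,*rect("top",roi&(S<70)&(V>125),z),sep="\n ")
    roi[:]=0; roi[190:310,445:550]=1; print("done",rect("top",roi&(H<13)&(S>180)&(V>170),.065))
E
python3 - <<'E'
from h2 import *
lids("t5.png"); go(443.4,388,100,78.8)
E
```

```text
clock: 48.8
position: [0.6408, -0.0921, 0.0343]
ee_rot: [0.774, 0.634, 0.0, 0.0]
ft_force: [-0.5, 0.5, -1.3]
grip_width: 0.593
grasp_force: 41.9
clock: 49.8
position: [0.6411, -0.0921, 0.1123]
ee_rot: [0.774, 0.634, 0.0, 0.0]
ft_force: [0.6, 1.1, -0.5]
grip_width: 0.851
grasp_force: 0.0
0.065
 (array([172, 277,  24,  25]), 444.1, 390.4, 51.0, 50.9, 44.0)
 (array([202, 211,  55,  41]), 570.0, 288.9, 122.9, 90.4, 88.1)
 (array([168, 211,  13,  24]), 593.4, 412.3, 53.3, 27.3, 0.4)
0.071
 (array([172, 277,  24,  25]), 443.9, 388.5, 50.7, 50.6, 44.0)
 (array([202, 211,  55,  41]), 569.1, 287.6, 122.2, 89.9, 88.1)
 (array([168, 211,  13,  24]), 592.3, 410.3, 53.0, 27.2, 0.4)
done []
shift [ 5.393 -3.62   0.173] turn -0.003 | th 78.7 tilt 0.26 pos [642.4 -92.  115.1] F [0.6 0.7 2.6] w 0.851 gf 0.0 t 49.9
```

```bash
python3 - <<'E'
from h import *
a=cv2.imread("pics/t5.png"); c=manip.camera("side")[:,:,::-1]
r=lambda x:cv2.resize(x,(400,400),interpolation=cv2.INTER_CUBIC)
m=np.vstack([np.hstack([r(a[190:330,140:280]),r(a[180:320,420:560])]),])
n=cv2.resize(c[130:430,190:490],(400,400)); 
cv2.imwrite("pics/m1.png",cv2.resize(np.hstack([r(a[190:330,140:280]),n]),(800,400)))
E
```

```text
(no output)
```

View pics/m1.png

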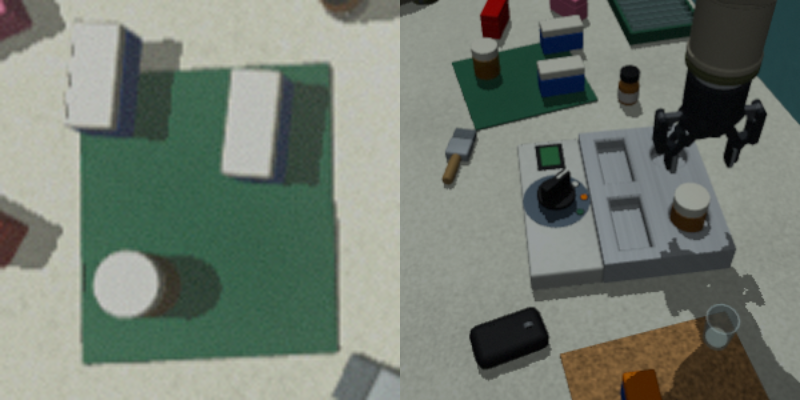

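The crop shows box0 knocked to the tray's corner, lid corners at about (77,20), (124,25), (112,130) and (66,124), but still upright. The side crop shows the pot seated in the right round nest and the orange box on the mat. Next is the other pot.

```bash
python3 -m inch '[[[0.09,-0.06,0],[0,0,0]],[[0.18,-0.12,0],[0,0,0]],[[0.27,-0.18,0],[0,0,0]],[[0.36,-0.24,0],[0,0,0]],[[0.45,-0.3,0],[0,0,0]],[[0.54,-0.36,0],[0,0,0]],[[0.63,-0.42,0],[0,0,0]],[[0.72,-0.48,0],[0,0,0]],[[0.81,-0.54,0],[0,0,0]],[[0.9,-0.6,0],[0,0,0]]]' 1
python3 -m inch '[[[0.09,-0.06,0],[0,0,0]],[[0.18,-0.12,0],[0,0,0]],[[0.27,-0.18,0],[0,0,0]],[[0.36,-0.24,0],[0,0,0]],[[0.45,-0.3,0],[0,0,0]],[[0.54,-0.36,0],[0,0,0]],[[0.63,-0.42,0],[0,0,0]],[[0.72,-0.48,0],[0,0,0]],[[0.81,-0.54,0],[0,0,0]],[[0.9,-0.6,0],[0,0,0]]]'
python3 -m inch '[[[0.09,-0.06,0],[0,0,0]],[[0.18,-0.12,0],[0,0,0]],[[0.27,-0.18,0],[0,0,0]],[[0.36,-0.24,0],[0,0,0]],[[0.45,-0.3,0],[0,0,0]],[[0.54,-0.36,0],[0,0,0]],[[0.63,-0.42,0],[0,0,0]],[[0.72,-0.48,0],[0,0,0]],[[0.81,-0.54,0],[0,0,0]],[[0.9,-0.6,0],[0,0,0]]]'
python3 -m inch '[[[0.09,-0.06,0],[0,0,0]],[[0.18,-0.12,0],[0,0,0]],[[0.27,-0.18,0],[0,0,0]],[[0.36,-0.24,0],[0,0,0]],[[0.45,-0.3,0],[0,0,0]],[[0.54,-0.36,0],[0,0,0]],[[0.63,-0.42,0],[0,0,0]],[[0.72,-0.48,0],[0,0,0]],[[0.81,-0.54,0],[0,0,0]],[[0.9,-0.6,0],[0,0,0]]]'
python3 -m inch '[[[0.09,-0.06,0],[0,0,0]],[[0.18,-0.12,0],[0,0,0]],[[0.27,-0.18,0],[0,0,0]],[[0.36,-0.24,0],[0,0,0]],[[0.45,-0.3,0],[0,0,0]],[[0.54,-0.36,0],[0,0,0]],[[0.63,-0.42,0],[0,0,0]],[[0.72,-0.48,0],[0,0,0]],[[0.81,-0.54,0],[0,0,0]],[[0.9,-0.6,0],[0,0,0]]]'
python3 -m inch '[[[0.09,-0.06,0],[0,0,0]],[[0.18,-0.12,0],[0,0,0]],[[0.27,-0.18,0],[0,0,0]],[[0.36,-0.24,0],[0,0,0]],[[0.45,-0.3,0],[0,0,0]],[[0.54,-0.36,0],[0,0,0]],[[0.63,-0.42,0],[0,0,0]],[[0.72,-0.48,0],[0,0,0]],[[0.81,-0.54,0],[0,0,0]],[[0.9,-0.6,0.1],[0,0,0]]]'
python3 - <<'E'
from h import *
go(443.7,388.2,10,78.8)
E
```

```text
clock: 50.9
position: [0.6076, -0.0114, 0.1102]
ee_rot: [0.774, 0.634, -0.0, 0.0]
ft_force: [0.3, -0.0, 0.1]
grip_width: 1.003
grasp_force: 0.0
clock: 51.9
position: [0.5747, 0.0687, 0.1102]
ee_rot: [0.774, 0.634, 0.0, 0.0]
ft_force: [-0.3, -0.3, -0.3]
grip_width: 1.0
grasp_force: 0.0
clock: 52.9
position: [0.5418, 0.1487, 0.1102]
ee_rot: [0.774, 0.634, 0.0, 0.0]
ft_force: [-0.6, -0.6, -0.6]
grip_width: 1.0
grasp_force: 0.0
clock: 53.9
position: [0.5088, 0.2287, 0.1102]
ee_rot: [0.774, 0.634, -0.0, 0.0]
ft_force: [0.7, 0.1, 0.2]
grip_width: 0.998
grasp_force: 0.0
clock: 54.9
position: [0.476, 0.3087, 0.1102]
ee_rot: [0.774, 0.634, -0.0, 0.0]
ft_force: [0.2, 0.5, 0.1]
grip_width: 0.998
grasp_force: 0.0
clock: 55.9
position: [0.4435, 0.3893, 0.1028]
ee_rot: [0.774, 0.634, 0.001, 0.0]
ft_force: [-0.7, -1.0, 0.4]
grip_width: 0.998
grasp_force: 0.0
shift [-0.015  0.004  1.16 ] turn -0.003 | th 78.7 tilt 0.09 pos [443.5 389.3 102.8] F [-0.7 -1.   0.4] w 0.998 gf 0.0 t 55.9
```

Descend, grip, lift.

```bash
python3 -m inch '[[[-0.015,0,0.1],[0,0,0]],[[-0.015,0,0.2],[0,0,0]],[[-0.015,0,0.3],[0,0,0]],[[-0.015,0,0.4],[0,0,0]],[[-0.015,0,0.5],[0,0,0]],[[-0.015,0,0.6],[0,0,0]],[[-0.015,0,0.7],[0,0,0]],[[-0.015,0,0.8],[0,0,0]],[[-0.015,0,0.9],[0,0,0]],[[-0.015,0,1],[0,0,0]]]'
python3 -m inch '[[[0,0,0.05],[0,0,0]],[[0,0,0.1],[0,0,0]],[[0,0,0.15],[0,0,0]],[[0,0,0.16],[0,0,0]],[[0,0,0.16],[0,0,0]],[[0,0,0.16],[0,0,0]],[[0,0,0.16],[0,0,0]],[[0,0,0.16],[0,0,0]],[[0,0,0.16],[0,0,0]],[[0,0,0.16],[0,0,0]]]'
python3 -m inch '[[[0,0,0],[0,0,0]],[[0,0,0],[0,0,0]],[[0,0,0],[0,0,0]],[[0,0,0],[0,0,0]],[[0,0,0],[0,0,0]],[[0,0,0],[0,0,0]],[[0,0,0],[0,0,0]],[[0,0,0],[0,0,0]],[[0,0,0],[0,0,0]],[[0,0,0],[0,0,0]]]' 0.3 40
python3 -m inch '[[[0,0,-0.1],[0,0,0]],[[0,0,-0.2],[0,0,0]],[[0,0,-0.3],[0,0,0]],[[0,0,-0.4],[0,0,0]],[[0,0,-0.5],[0,0,0]],[[0,0,-0.6],[0,0,0]],[[0,0,-0.7],[0,0,0]],[[0,0,-0.8],[0,0,0]],[[0,0,-0.9],[0,0,0]],[[0,0,-1],[0,0,0]]]'
python3 - <<'E'
from h import *
go(665,28.2,35,78.8)
E
```

```text
clock: 56.9
position: [0.4431, 0.387, 0.0215]
ee_rot: [0.774, 0.634, 0.0, 0.0]
ft_force: [-0.6, 0.2, -0.5]
grip_width: 0.998
grasp_force: 0.0
clock: 57.9
position: [0.4431, 0.3869, 0.0094]
ee_rot: [0.774, 0.634, 0.0, 0.0]
ft_force: [-0.4, 0.1, -0.2]
grip_width: 0.999
grasp_force: 0.0
clock: 58.9
position: [0.4431, 0.3871, 0.0096]
ee_rot: [0.773, 0.634, 0.0, 0.0]
ft_force: [-0.8, -0.8, 4.8]
grip_width: 0.593
grasp_force: 42.0
clock: 59.9
position: [0.4431, 0.3869, 0.0901]
ee_rot: [0.773, 0.634, -0.0, 0.0]
ft_force: [-0.1, 0.7, -1.8]
grip_width: 0.594
grasp_force: 42.0
shift [-3.851  3.602  0.689] turn -0.003 | th 78.7 tilt 0.01 pos [443.1 386.9  90.1] F [-0.1  0.7 -1.8] w 0.594 gf 42.0 t 59.9
```

```bash
python3 -m inch '[[[-0.07,0.07,-0.03],[0,0,0]],[[-0.15,0.14,-0.06],[0,0,0]],[[-0.23,0.21,-0.09],[0,0,0]],[[-0.31,0.29,-0.12],[0,0,0]],[[-0.38,0.36,-0.15],[0,0,0]],[[-0.46,0.43,-0.18],[0,0,0]],[[-0.54,0.5,-0.21],[0,0,0]],[[-0.62,0.58,-0.24],[0,0,0]],[[-0.69,0.65,-0.27],[0,0,0]],[[-0.77,0.72,-0.3],[0,0,0]]]'
python3 -m inch '[[[-0.07,0.07,0],[0,0,0]],[[-0.15,0.14,0],[0,0,0]],[[-0.23,0.21,0],[0,0,0]],[[-0.31,0.29,0],[0,0,0]],[[-0.38,0.36,0],[0,0,0]],[[-0.46,0.43,0],[0,0,0]],[[-0.54,0.5,0],[0,0,0]],[[-0.62,0.58,0],[0,0,0]],[[-0.69,0.65,0],[0,0,0]],[[-0.77,0.72,0],[0,0,0]]]'
python3 -m inch '[[[-0.07,0.07,0],[0,0,0]],[[-0.15,0.14,0],[0,0,0]],[[-0.23,0.21,0],[0,0,0]],[[-0.31,0.29,0],[0,0,0]],[[-0.38,0.36,0],[0,0,0]],[[-0.46,0.43,0],[0,0,0]],[[-0.54,0.5,0],[0,0,0]],[[-0.62,0.58,0],[0,0,0]],[[-0.69,0.65,0],[0,0,0]],[[-0.77,0.72,0],[0,0,0]]]'
python3 -m inch '[[[-0.07,0.07,0],[0,0,0]],[[-0.15,0.14,0],[0,0,0]],[[-0.23,0.21,0],[0,0,0]],[[-0.31,0.29,0],[0,0,0]],[[-0.38,0.36,0],[0,0,0]],[[-0.46,0.43,0],[0,0,0]],[[-0.54,0.5,0],[0,0,0]],[[-0.62,0.58,0],[0,0,0]],[[-0.69,0.65,0],[0,0,0]],[[-0.77,0.72,0],[0,0,0]]]'
python3 -m inch '[[[-0.07,0.07,0],[0,0,0]],[[-0.15,0.14,0],[0,0,0]],[[-0.23,0.21,0],[0,0,0]],[[-0.31,0.29,0],[0,0,0]],[[-0.38,0.36,0],[0,0,0]],[[-0.46,0.43,0],[0,0,0]],[[-0.54,0.5,0],[0,0,0]],[[-0.62,0.58,0],[0,0,0]],[[-0.69,0.65,0],[0,0,0]],[[-0.77,0.72,0],[0,0,0]]]'
python3 - <<'E'
from h import *
go(665,28.2,48,78.8)
E
```

```text
clock: 60.9
position: [0.4878, 0.3147, 0.1136]
ee_rot: [0.773, 0.634, 0.0, 0.0]
ft_force: [1.0, 1.0, -2.1]
grip_width: 0.595
grasp_force: 42.0
clock: 61.9
position: [0.5322, 0.243, 0.1134]
ee_rot: [0.773, 0.634, 0.0, 0.0]
ft_force: [0.5, -0.2, -1.9]
grip_width: 0.597
grasp_force: 42.0
clock: 62.9
position: [0.5766, 0.1713, 0.1134]
ee_rot: [0.773, 0.634, 0.0, 0.0]
ft_force: [-0.2, 0.2, -1.6]
grip_width: 0.593
grasp_force: 42.0
clock: 63.9
position: [0.6209, 0.0996, 0.1134]
ee_rot: [0.773, 0.634, 0.0, 0.0]
ft_force: [1.1, 0.1, -1.9]
grip_width: 0.597
grasp_force: 42.0
clock: 64.9
position: [0.6653, 0.0278, 0.1134]
ee_rot: [0.773, 0.634, 0.0, -0.0]
ft_force: [-0.0, 0.4, -1.6]
grip_width: 0.599
grasp_force: 42.0
shift [ 0.004 -0.004  0.817] turn -0.003 | th 78.7 tilt 0.0 pos [665.3  27.8 113.4] F [-0.   0.4 -1.6] w 0.599 gf 42.0 t 64.9
```

```bash
python3 -m inch '[[[0,0,0.08],[0,0,0]],[[0,0,0.16],[0,0,0]],[[0,0,0.24],[0,0,0]],[[0,0,0.32],[0,0,0]],[[0,0,0.4],[0,0,0]],[[0,0,0.48],[0,0,0]],[[0,0,0.56],[0,0,0]],[[0,0,0.64],[0,0,0]],[[0,0,0.72],[0,0,0]],[[0,0,0.8],[0,0,0]]]'
```

```text
clock: 65.9
position: [0.6649, 0.0283, 0.0489]
ee_rot: [0.774, 0.634, 0.0, 0.0]
ft_force: [0.3, -0.1, -2.4]
grip_width: 0.597
grasp_force: 42.0
```

```bash
python3 -m inch '[[[0,0,0.03],[0,0,0]],[[0,0,0.06],[0,0,0]],[[0,0,0.09],[0,0,0]],[[0,0,0.12],[0,0,0]],[[0,0,0.15],[0,0,0]],[[0,0,0.18],[0,0,0]],[[0,0,0.19],[0,0,0]],[[0,0,0.19],[0,0,0]],[[0,0,0.19],[0,0,0]],[[0,0,0.19],[0,0,0]]]'
python3 -m inch '[[[0,0,0],[0,0,0]],[[0,0,0],[0,0,0]],[[0,0,0],[0,0,0]],[[0,0,0],[0,0,0]],[[0,0,-0.05],[0,0,0]],[[0,0,-0.15],[0,0,0]],[[0,0,-0.35],[0,0,0]],[[0,0,-0.55],[0,0,0]],[[0,0,-0.75],[0,0,0]],[[0,0,-0.95],[0,0,0]]]' 0.85
python3 - <<'E'
from h import *
im=manip.camera("top")[:,:,::-1]; cv2.imwrite("pics/t6.png",im); print(np.abs(im.astype(int)-cv2.imread("pics/t5.png"))[200:270,150:262].max())
def box(*p):
    w=ray("top",(np.float64(p)+.5)/2.857-.5+[140,190],.065)*1000
    (x,y),(a,b),t=cv2.minAreaRect(np.float32(w)); print(np.round(w.mean(0),1),(x,y),(a,b),t)
box((77,20),(124,25),(112,130),(66,124)); box((231,69),(286,73),(278,180),(223,173))
# refined white-on-green edges for box1
H,S,V=cv2.split(cv2.cvtColor(im,cv2.COLOR_BGR2HSV)); roi=np.zeros(H.shape,bool); roi[214:260,205:252]=1
print(*rect("top",roi&(S<70)&(V>125),.065),sep="\n")
go(566.5,292,100,174); print(ray("top",[[258,186]],.035))
E
```

```text
clock: 66.9
position: [0.665, 0.0284, 0.0343]
ee_rot: [0.774, 0.634, 0.0, 0.0]
ft_force: [0.4, 0.6, -1.1]
grip_width: 0.593
grasp_force: 42.0
clock: 67.9
position: [0.6652, 0.0284, 0.1123]
ee_rot: [0.774, 0.634, 0.0, 0.0]
ft_force: [0.3, 0.0, -0.6]
grip_width: 0.849
grasp_force: 0.0
24
[608.6 415.1] (608.4923095703125, 415.3636169433594) (38.02202224731445, 85.48587799072266) 83.8995132446289
[565.5 288.5] (564.9690551757812, 288.64727783203125) (43.67549514770508, 85.588134765625) 85.28028106689453
(array([217, 214,  21,  38]), 567.0, 292.2, 85.1, 40.3, -5.9)
shift [ 2.98  -1.873  0.184] turn -2.119 | th 78.6 tilt 0.26 pos [666.4  28.7 115.1] F [ 1.2 -0.1  3.2] w 0.847 gf 0.0 t 68.0
[[0.67804606 0.22603569]]
```

```bash
python3 -m inch '[[[0.07,-0.05,0],[0,0,-0.07]],[[0.15,-0.09,0],[0,0,-0.14]],[[0.22,-0.14,0],[0,0,-0.21]],[[0.3,-0.19,0],[0,0,-0.28]],[[0.37,-0.23,0],[0,0,-0.35]],[[0.45,-0.28,0],[0,0,-0.42]],[[0.52,-0.33,0],[0,0,-0.49]],[[0.6,-0.37,0],[0,0,-0.56]],[[0.67,-0.42,0],[0,0,-0.64]],[[0.745,-0.47,0],[0,0,-0.71]]]' 0.85
python3 -m inch '[[[0.09,0,0],[0,0,-0.07]],[[0.18,0,0],[0,0,-0.14]],[[0.26,0,0],[0,0,-0.21]],[[0.35,0,0],[0,0,-0.28]],[[0.44,0,0],[0,0,-0.35]],[[0.53,0,0],[0,0,-0.42]],[[0.62,0,0],[0,0,-0.49]],[[0.7,0,0],[0,0,-0.56]],[[0.79,0,0],[0,0,-0.64]],[[0.88,0,0],[0,0,-0.71]]]'
python3 -m inch '[[[0.07,0.05,0],[0,0,-0.07]],[[0.15,0.09,0],[0,0,-0.14]],[[0.22,0.14,0],[0,0,-0.21]],[[0.3,0.18,0],[0,0,-0.28]],[[0.37,0.23,0],[0,0,-0.35]],[[0.45,0.28,0],[0,0,-0.42]],[[0.52,0.32,0],[0,0,-0.49]],[[0.6,0.37,0],[0,0,-0.56]],[[0.67,0.41,0],[0,0,-0.64]],[[0.75,0.46,0],[0,0,-0.71]]]'
python3 - <<'E'
from h import *
go(567,292,5,174.1)
E
```

```text
clock: 68.95
position: [0.6397, 0.0943, 0.1107]
ee_rot: [0.568, 0.823, -0.0, 0.0]
ft_force: [-0.3, -0.3, 0.4]
grip_width: 0.851
grasp_force: 0.0
clock: 69.95
position: [0.615, 0.1602, 0.1107]
ee_rot: [0.32, 0.947, -0.0, 0.0]
ft_force: [0.3, 0.3, -0.5]
grip_width: 0.852
grasp_force: 0.0
clock: 70.95
position: [0.5898, 0.2257, 0.1107]
ee_rot: [0.047, 0.999, -0.0, 0.0]
ft_force: [0.6, -0.9, -0.1]
grip_width: 0.85
grasp_force: 0.0
shift [0.362 0.798 1.32 ] turn 0.012 | th 174.6 tilt 0.03 pos [589.8 225.7 110.7] F [ 0.6 -0.9 -0.1] w 0.85 gf 0.0 t 71.0
```

```bash
python3 -m inch '[[[0.05,0.1,0],[0,0,0]],[[0.09,0.2,0],[0,0,0]],[[0.14,0.3,0],[0,0,0]],[[0.18,0.4,0],[0,0,0]],[[0.23,0.5,0],[0,0,0]],[[0.27,0.6,0],[0,0,0]],[[0.32,0.7,0],[0,0,0]],[[0.362,0.8,0.1],[0,0,0.012]],[[0.362,0.8,0.2],[0,0,0.012]],[[0.362,0.8,0.3],[0,0,0.012]]]' 0.75
python3 -m inch '[[[0,0,0.1],[0,0,0]],[[0,0,0.2],[0,0,0]],[[0,0,0.3],[0,0,0]],[[0,0,0.4],[0,0,0]],[[0,0,0.5],[0,0,0]],[[0,0,0.6],[0,0,0]],[[0,0,0.7],[0,0,0]],[[0,0,0.8],[0,0,0]],[[0,0,0.9],[0,0,0]],[[0,0,1],[0,0,0]]]'
python3 -m inch '[[[0,0,0],[0,0,0]],[[0,0,0],[0,0,0]],[[0,0,0],[0,0,0]],[[0,0,0],[0,0,0]],[[0,0,0],[0,0,0]],[[0,0,0],[0,0,0]],[[0,0,0],[0,0,0]],[[0,0,0],[0,0,0]],[[0,0,0],[0,0,0]],[[0,0,0],[0,0,0]]]' 0.2 40
python3 -m inch '[[[0,0,-0.1],[0,0,0]],[[0,0,-0.2],[0,0,0]],[[0,0,-0.3],[0,0,0]],[[0,0,-0.4],[0,0,0]],[[0,0,-0.5],[0,0,0]],[[0,0,-0.6],[0,0,0]],[[0,0,-0.7],[0,0,0]],[[0,0,-0.8],[0,0,0]],[[0,0,-0.9],[0,0,0]],[[0,0,-1],[0,0,0]]]'
python3 - <<'E'
from h import *
go(553.1,-76.1,100,78.8)
E
```

```text
clock: 71.95
position: [0.5669, 0.292, 0.0851]
ee_rot: [0.053, 0.999, -0.0, -0.0]
ft_force: [0.2, 0.5, 0.2]
grip_width: 0.747
grasp_force: 0.0
clock: 72.95
position: [0.567, 0.2922, 0.0055]
ee_rot: [0.053, 0.999, -0.0, 0.0]
ft_force: [-0.6, 0.5, 0.2]
grip_width: 0.751
grasp_force: 0.0
clock: 73.95
position: [0.567, 0.2922, 0.0062]
ee_rot: [0.053, 0.999, -0.0, 0.0]
ft_force: [-0.2, -0.5, -1.5]
grip_width: 0.461
grasp_force: 40.9
clock: 74.95
position: [0.567, 0.2922, 0.0869]
ee_rot: [0.053, 0.999, -0.0, 0.0]
ft_force: [0.6, 0.4, -0.2]
grip_width: 0.462
grasp_force: 40.9
shift [-0.311 -4.597 -0.164] turn 2.115 | th 174.0 tilt 0.01 pos [567.  292.2  86.9] F [ 0.6  0.4 -0.2] w 0.462 gf 40.9 t 75.0
```

```bash
python3 -m inch '[[[-0.006,-0.09,-0.04],[0,0,0.07]],[[-0.012,-0.18,-0.08],[0,0,0.14]],[[-0.018,-0.28,-0.12],[0,0,0.21]],[[-0.024,-0.37,-0.16],[0,0,0.28]],[[-0.03,-0.46,-0.2],[0,0,0.35]],[[-0.036,-0.55,-0.24],[0,0,0.42]],[[-0.042,-0.64,-0.28],[0,0,0.49]],[[-0.048,-0.74,-0.32],[0,0,0.56]],[[-0.054,-0.83,-0.36],[0,0,0.63]],[[-0.061,-0.92,-0.4],[0,0,0.705]]]'
python3 -m inch '[[[-0.05,-0.07,0],[0,0,0.07]],[[-0.11,-0.15,0],[0,0,0.14]],[[-0.16,-0.22,0],[0,0,0.21]],[[-0.21,-0.3,0],[0,0,0.28]],[[-0.27,-0.37,0],[0,0,0.35]],[[-0.32,-0.45,0],[0,0,0.42]],[[-0.37,-0.52,0],[0,0,0.49]],[[-0.43,-0.6,0],[0,0,0.56]],[[-0.48,-0.67,0],[0,0,0.63]],[[-0.536,-0.75,0],[0,0,0.705]]]'
python3 -m inch '[[[-0.08,-0.03,0],[0,0,0.07]],[[-0.17,-0.07,0],[0,0,0.14]],[[-0.25,-0.1,0],[0,0,0.21]],[[-0.34,-0.14,0],[0,0,0.28]],[[-0.42,-0.18,0],[0,0,0.35]],[[-0.51,-0.21,0],[0,0,0.42]],[[-0.6,-0.25,0],[0,0,0.49]],[[-0.68,-0.28,0],[0,0,0.56]],[[-0.77,-0.32,0],[0,0,0.63]],[[-0.85,-0.356,0],[0,0,0.705]]]'
python3 -m inch '[[[-0.09,0.01,0],[0,0,0]],[[-0.18,0.03,0],[0,0,0]],[[-0.27,0.04,0],[0,0,0]],[[-0.36,0.06,0],[0,0,0]],[[-0.45,0.07,0],[0,0,0]],[[-0.54,0.09,0],[0,0,0]],[[-0.64,0.1,0],[0,0,0]],[[-0.73,0.12,0],[0,0,0]],[[-0.82,0.13,0],[0,0,0]],[[-0.91,0.145,0],[0,0,0]]]'
python3 - <<'E'
from h import *
go(553.1,-76.1,45,78.8)
E
```

```text
clock: 75.95
position: [0.5641, 0.2183, 0.1187]
ee_rot: [0.325, 0.946, -0.0, 0.0]
ft_force: [-0.1, 0.3, -1.6]
grip_width: 0.458
grasp_force: 41.0
clock: 76.95
position: [0.5612, 0.1448, 0.1186]
ee_rot: [0.571, 0.821, 0.0, 0.0]
ft_force: [-0.4, -0.5, -1.3]
grip_width: 0.46
grasp_force: 41.0
clock: 77.95
position: [0.5584, 0.071, 0.1186]
ee_rot: [0.773, 0.634, 0.0, 0.0]
ft_force: [-0.6, -0.5, -0.9]
grip_width: 0.461
grasp_force: 41.0
clock: 78.95
position: [0.5556, -0.0031, 0.1182]
ee_rot: [0.773, 0.635, -0.0, 0.0]
ft_force: [-0.1, 0.7, -0.9]
grip_width: 0.462
grasp_force: 41.0
shift [-0.901  0.146  0.915] turn -0.0 | th 78.8 tilt 0.01 pos [555.6  -3.1 118.2] F [-0.1  0.7 -0.9] w 0.462 gf 41.0 t 79.0
```

```bash
python3 -m inch '[[[-0.09,0.01,0],[0,0,0]],[[-0.18,0.03,0],[0,0,0]],[[-0.27,0.04,0],[0,0,0]],[[-0.36,0.06,0],[0,0,0]],[[-0.45,0.07,0],[0,0,0]],[[-0.54,0.09,0],[0,0,0]],[[-0.64,0.1,0],[0,0,0]],[[-0.73,0.12,0],[0,0,0]],[[-0.82,0.13,0],[0,0,0]],[[-0.9,0.146,0],[0,0,0]]]'
python3 -m inch '[[[0,0,0.1],[0,0,0]],[[0,0,0.2],[0,0,0]],[[0,0,0.3],[0,0,0]],[[0,0,0.4],[0,0,0]],[[0,0,0.5],[0,0,0]],[[0,0,0.6],[0,0,0]],[[0,0,0.7],[0,0,0]],[[0,0,0.77],[0,0,0]],[[0,0,0.84],[0,0,0]],[[0,0,0.9],[0,0,0]]]'
```

```text
clock: 79.95
position: [0.5531, -0.0761, 0.1182]
ee_rot: [0.773, 0.635, -0.0, 0.0]
ft_force: [0.5, -0.1, -2.1]
grip_width: 0.46
grasp_force: 41.0
clock: 80.95
position: [0.5532, -0.0754, 0.0458]
ee_rot: [0.773, 0.635, 0.0, 0.0]
ft_force: [-0.0, 0.1, -0.6]
grip_width: 0.459
grasp_force: 41.0
```

```bash
python3 -m inch '[[[0,0,0.03],[0,0,0]],[[0,0,0.06],[0,0,0]],[[0,0,0.09],[0,0,0]],[[0,0,0.12],[0,0,0]],[[0,0,0.15],[0,0,0]],[[0,0,0.18],[0,0,0]],[[0,0,0.195],[0,0,0]],[[0,0,0.2],[0,0,0]],[[0,0,0.2],[0,0,0]],[[0,0,0.2],[0,0,0]]]'
python3 -m inch '[[[0,0,0],[0,0,0]],[[0,0,0],[0,0,0]],[[0,0,0],[0,0,0]],[[0,0,0],[0,0,0]],[[0,0,-0.05],[0,0,0]],[[0,0,-0.15],[0,0,0]],[[0,0,-0.35],[0,0,0]],[[0,0,-0.55],[0,0,0]],[[0,0,-0.75],[0,0,0]],[[0,0,-0.95],[0,0,0]]]' 0.7
python3 - <<'E'
from h import *
im=manip.camera("top")[:,:,::-1]; cv2.imwrite("pics/t7.png",im)
g=im[192:242,158:198]; s=cv2.resize(g,(480,600),interpolation=cv2.INTER_CUBIC); cv2.imwrite("pics/b0.png",s)
print(np.abs(im.astype(int)-cv2.imread("pics/t5.png"))[190:250,150:200].max())
go(610,416,110,174)
E
```

```text
clock: 81.95
position: [0.5532, -0.0754, 0.0303]
ee_rot: [0.773, 0.635, 0.0, 0.0]
ft_force: [0.9, 0.2, -1.3]
grip_width: 0.458
grasp_force: 41.0
clock: 82.95
position: [0.5535, -0.0754, 0.1082]
ee_rot: [0.773, 0.635, 0.0, 0.001]
ft_force: [0.7, 0.1, -0.4]
grip_width: 0.702
grasp_force: 0.0
13
shift [ 6.159e+00 -5.160e-01  4.000e-03] turn -2.115 | th 78.8 tilt 0.24 pos [554.8 -75.3 110.6] F [ 1.2 -0.   3.2] w 0.702 gf 0.0 t 83.0
```

View pics/b0.png

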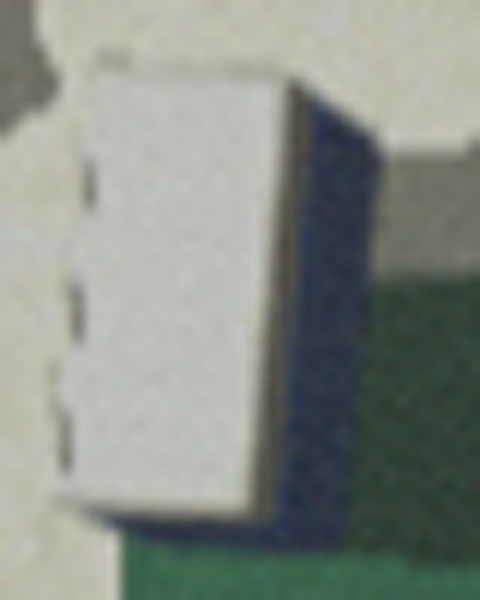

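The crop shows the box0 lid corners at about (98,66), (293,80), (250,513) and (60,496), still upright.

```bash
python3 - <<'E'
from h import *
w=ray("top",(np.float64([(98,66),(293,80),(250,513),(60,496)])+.5)/12-.5+[158,192],.065)*1000
print(cv2.minAreaRect(np.float32(w)),w.mean(0))
g=cv2.resize(cv2.imread("pics/t7.png")[192:242,158:198],(480,600))
# blue base edge: right vertical bottom edge (380,150)-(345,545) at z=.005
print(ray("top",(np.float64([(382,150),(345,548),(115,530)])+.5)/12-.5+[158,192],.005)*1000)
E
```

```text
((609.1263427734375, 416.986083984375), (37.409847259521484, 83.15959930419922), 84.76362609863281) [609.22005738 416.66824036]
[[647.42247073 395.7011006 ]
 [567.61279109 402.67906382]
 [572.67229316 448.6337551 ]]
```

```bash
python3 -m inch '[[[0.09,-0.01,0],[0,0,0]],[[0.18,-0.02,0],[0,0,0]],[[0.26,-0.02,0],[0,0,0]],[[0.35,-0.03,0],[0,0,0]],[[0.44,-0.04,0],[0,0,0]],[[0.53,-0.05,0],[0,0,0]],[[0.62,-0.05,0],[0,0,0]],[[0.7,-0.06,0],[0,0,0]],[[0.79,-0.07,0],[0,0,0]],[[0.88,-0.075,0],[0,0,0]]]' 0.75
python3 -m inch '[[[0.09,-0.01,0],[0,0,0]],[[0.18,-0.02,0],[0,0,0]],[[0.26,-0.02,0],[0,0,0]],[[0.35,-0.03,0],[0,0,0]],[[0.44,-0.04,0],[0,0,0]],[[0.53,-0.05,0],[0,0,0]],[[0.62,-0.05,0],[0,0,0]],[[0.7,-0.06,0],[0,0,0]],[[0.79,-0.07,0],[0,0,0]],[[0.88,-0.075,0],[0,0,0]]]'
python3 -m inch '[[[0.09,-0.01,0],[0,0,0]],[[0.18,-0.02,0],[0,0,0]],[[0.26,-0.02,0],[0,0,0]],[[0.35,-0.03,0],[0,0,0]],[[0.44,-0.04,0],[0,0,0]],[[0.53,-0.05,0],[0,0,0]],[[0.62,-0.05,0],[0,0,0]],[[0.7,-0.06,0],[0,0,0]],[[0.79,-0.07,0],[0,0,0]],[[0.88,-0.075,0],[0,0,0]]]'
python3 -m inch '[[[0.09,-0.01,0],[0,0,0]],[[0.18,-0.02,0],[0,0,0]],[[0.26,-0.02,0],[0,0,0]],[[0.35,-0.03,0],[0,0,0]],[[0.44,-0.04,0],[0,0,0]],[[0.53,-0.05,0],[0,0,0]],[[0.62,-0.05,0],[0,0,0]],[[0.7,-0.06,0],[0,0,0]],[[0.79,-0.07,0],[0,0,0]],[[0.88,-0.075,0],[0,0,0]]]'
python3 -m inch '[[[0.09,-0.01,0],[0,0,-0.07]],[[0.18,-0.02,0],[0,0,-0.14]],[[0.26,-0.02,0],[0,0,-0.21]],[[0.35,-0.03,0],[0,0,-0.28]],[[0.44,-0.04,0],[0,0,-0.35]],[[0.53,-0.05,0],[0,0,-0.42]],[[0.62,-0.05,0],[0,0,-0.49]],[[0.7,-0.06,0],[0,0,-0.57]],[[0.79,-0.07,0],[0,0,-0.64]],[[0.88,-0.075,0],[0,0,-0.71]]]'
python3 -m inch '[[[0.08,0.04,0],[0,0,-0.07]],[[0.16,0.08,0],[0,0,-0.14]],[[0.24,0.12,0],[0,0,-0.21]],[[0.32,0.16,0],[0,0,-0.28]],[[0.39,0.2,0],[0,0,-0.35]],[[0.47,0.24,0],[0,0,-0.42]],[[0.55,0.28,0],[0,0,-0.49]],[[0.63,0.32,0],[0,0,-0.57]],[[0.71,0.36,0],[0,0,-0.64]],[[0.79,0.4,0],[0,0,-0.71]]]'
python3 -m inch '[[[0.05,0.08,0],[0,0,-0.07]],[[0.09,0.15,0],[0,0,-0.14]],[[0.14,0.23,0],[0,0,-0.21]],[[0.18,0.3,0],[0,0,-0.28]],[[0.23,0.38,0],[0,0,-0.35]],[[0.27,0.46,0],[0,0,-0.42]],[[0.32,0.53,0],[0,0,-0.49]],[[0.36,0.61,0],[0,0,-0.57]],[[0.41,0.68,0],[0,0,-0.64]],[[0.455,0.76,0],[0,0,-0.71]]]'
python3 - <<'E'
from h import *
go(609.2,417.5,6,174.6)
E
```

```text
clock: 84.0
position: [0.561, -0.0046, 0.1062]
ee_rot: [0.773, 0.635, -0.0, 0.0]
ft_force: [-0.0, 0.2, 0.4]
grip_width: 0.752
grasp_force: 0.0
clock: 85.0
position: [0.5688, 0.0656, 0.1062]
ee_rot: [0.773, 0.635, -0.0, 0.0]
ft_force: [0.4, -0.3, 0.2]
grip_width: 0.752
grasp_force: 0.0
clock: 86.0
position: [0.5766, 0.1358, 0.1062]
ee_rot: [0.773, 0.635, -0.0, 0.0]
ft_force: [-1.1, -0.4, -0.3]
grip_width: 0.752
grasp_force: 0.0
clock: 87.0
position: [0.5843, 0.2061, 0.1062]
ee_rot: [0.773, 0.635, -0.0, 0.0]
ft_force: [0.4, 0.6, 0.4]
grip_width: 0.749
grasp_force: 0.0
clock: 88.0
position: [0.5922, 0.2763, 0.1062]
ee_rot: [0.567, 0.823, -0.0, 0.0]
ft_force: [-0.6, -0.2, 0.4]
grip_width: 0.747
grasp_force: 0.0
clock: 89.0
position: [0.5997, 0.3467, 0.1061]
ee_rot: [0.319, 0.948, -0.0, -0.0]
ft_force: [0.7, -0.8, -0.3]
grip_width: 0.748
grasp_force: 0.0
clock: 90.0
position: [0.6076, 0.417, 0.1059]
ee_rot: [0.046, 0.999, -0.0, -0.0]
ft_force: [0.1, -0.5, -0.2]
grip_width: 0.754
grasp_force: 0.0
shift [-0.02   0.008  1.249] turn 0.003 | th 174.8 tilt 0.02 pos [607.6 417.  105.9] F [ 0.1 -0.5 -0.2] w 0.754 gf 0.0 t 90.0
```

```bash
python3 - <<'E'
from h import *
im=cv2.imread("pics/t7.png"); H,S,V=cv2.split(cv2.cvtColor(im,cv2.COLOR_BGR2HSV)); roi=np.zeros(H.shape,bool); roi[170:225,95:160]=1
m=roi&(S>90)&((H>150)|(H<8)); c=np.argwhere(m)[:,::-1]; w=ray("top",c,.0)*1000; print(w.min(0),w.max(0)); 
for z in (0,.03): print(rect("top",m,z))
k=c[:,0]>c[:,0].max()-3; print(w[k])
E
```

```text
[634.72135663 503.01198035] [712.63655108 606.20414614]
[(array([104, 180,  43,  33]), 671.9, 553.4, 94.1, 58.7, -64.7)]
[(array([104, 180,  43,  33]), 664.6, 540.1, 91.5, 57.0, -64.7)]
[[694.35788205 508.29235675]
 [684.45513538 508.11940584]
 [677.04226712 507.99042216]
 [674.57400397 507.94756616]
 [674.48783914 505.50028876]
 [672.10708409 507.90477931]
 [672.02113716 505.45816375]
 [671.93521868 503.01198035]
 [669.64150558 507.86206155]
 [667.17726653 507.8194128 ]
 [662.25279916 507.73432205]
 [659.79256706 507.6918799 ]]
```

```bash
python3 -m inch '[[[-0.02,0.008,0.1],[0,0,0]],[[-0.02,0.008,0.2],[0,0,0]],[[-0.02,0.008,0.3],[0,0,0]],[[-0.02,0.008,0.4],[0,0,0]],[[-0.02,0.008,0.5],[0,0,0]],[[-0.02,0.008,0.6],[0,0,0]],[[-0.02,0.008,0.7],[0,0,0]],[[-0.02,0.008,0.8],[0,0,0]],[[-0.02,0.008,0.9],[0,0,0]],[[-0.02,0.008,1],[0,0,0]]]'
python3 -m inch '[[[0,0,0.06],[0,0,0]],[[0,0,0.12],[0,0,0]],[[0,0,0.18],[0,0,0]],[[0,0,0.22],[0,0,0]],[[0,0,0.24],[0,0,0]],[[0,0,0.25],[0,0,0]],[[0,0,0.25],[0,0,0]],[[0,0,0.25],[0,0,0]],[[0,0,0.25],[0,0,0]],[[0,0,0.25],[0,0,0]]]'
python3 -m inch '[[[0,0,0],[0,0,0]],[[0,0,0],[0,0,0]],[[0,0,0],[0,0,0]],[[0,0,0],[0,0,0]],[[0,0,0],[0,0,0]],[[0,0,0],[0,0,0]],[[0,0,0],[0,0,0]],[[0,0,0],[0,0,0]],[[0,0,0],[0,0,0]],[[0,0,0],[0,0,0]]]' 0.2 40
python3 -m inch '[[[0,0,-0.1],[0,0,0]],[[0,0,-0.2],[0,0,0]],[[0,0,-0.3],[0,0,0]],[[0,0,-0.4],[0,0,0]],[[0,0,-0.5],[0,0,0]],[[0,0,-0.6],[0,0,0]],[[0,0,-0.7],[0,0,0]],[[0,0,-0.8],[0,0,0]],[[0,0,-0.9],[0,0,0]],[[0,0,-1],[0,0,0]]]'
python3 - <<'E'
from h import *
go(577.1,45.5,100,78.8)
E
```

```text
clock: 91.0
position: [0.6093, 0.4171, 0.0255]
ee_rot: [0.047, 0.999, -0.0, 0.0]
ft_force: [-0.1, 0.8, -0.3]
grip_width: 0.75
grasp_force: 0.0
clock: 92.0
position: [0.6093, 0.4171, 0.0064]
ee_rot: [0.047, 0.999, 0.0, 0.0]
ft_force: [-0.8, 0.3, 0.5]
grip_width: 0.748
grasp_force: 0.0
clock: 93.0
position: [0.6093, 0.4171, 0.0064]
ee_rot: [0.047, 0.999, 0.0, 0.0]
ft_force: [0.3, 0.1, 2.7]
grip_width: 0.46
grasp_force: 41.1
clock: 94.0
position: [0.6092, 0.4171, 0.0869]
ee_rot: [0.047, 0.999, -0.0, 0.0]
ft_force: [0.1, 0.8, -2.2]
grip_width: 0.459
grasp_force: 40.6
shift [-0.034 -4.662 -0.164] turn 2.13 | th 174.6 tilt 0.01 pos [609.2 417.1  86.9] F [ 0.1  0.8 -2.2] w 0.459 gf 40.6 t 94.0
```

```bash
python3 -m inch '[[[0,-0.09,-0.04],[0,0,0.07]],[[0,-0.19,-0.08],[0,0,0.14]],[[0,-0.28,-0.12],[0,0,0.21]],[[0,-0.37,-0.16],[0,0,0.28]],[[0,-0.47,-0.2],[0,0,0.35]],[[0,-0.56,-0.24],[0,0,0.42]],[[0,-0.65,-0.28],[0,0,0.49]],[[0,-0.75,-0.32],[0,0,0.56]],[[0,-0.84,-0.36],[0,0,0.64]],[[-0.007,-0.93,-0.4],[0,0,0.71]]]'
python3 -m inch '[[[-0.05,-0.08,0],[0,0,0.07]],[[-0.1,-0.16,0],[0,0,0.14]],[[-0.15,-0.24,0],[0,0,0.21]],[[-0.2,-0.31,0],[0,0,0.28]],[[-0.25,-0.39,0],[0,0,0.35]],[[-0.3,-0.47,0],[0,0,0.42]],[[-0.35,-0.55,0],[0,0,0.49]],[[-0.4,-0.63,0],[0,0,0.56]],[[-0.45,-0.71,0],[0,0,0.64]],[[-0.5,-0.787,0],[0,0,0.71]]]'
python3 -m inch '[[[-0.08,-0.04,0],[0,0,0.07]],[[-0.17,-0.08,0],[0,0,0.14]],[[-0.25,-0.12,0],[0,0,0.21]],[[-0.34,-0.16,0],[0,0,0.28]],[[-0.42,-0.2,0],[0,0,0.35]],[[-0.5,-0.24,0],[0,0,0.42]],[[-0.59,-0.28,0],[0,0,0.49]],[[-0.67,-0.32,0],[0,0,0.56]],[[-0.76,-0.36,0],[0,0,0.64]],[[-0.84,-0.4,0],[0,0,0.71]]]'
python3 -m inch '[[[-0.09,0.01,0],[0,0,0]],[[-0.18,0.02,0],[0,0,0]],[[-0.28,0.03,0],[0,0,0]],[[-0.37,0.04,0],[0,0,0]],[[-0.46,0.05,0],[0,0,0]],[[-0.56,0.06,0],[0,0,0]],[[-0.65,0.07,0],[0,0,0]],[[-0.74,0.08,0],[0,0,0]],[[-0.83,0.09,0],[0,0,0]],[[-0.926,0.1,0],[0,0,0]]]'
python3 - <<'E'
from h import *
go(577.1,45.5,45,78.8)
E
```

```text
clock: 95.0
position: [0.6027, 0.3427, 0.1187]
ee_rot: [0.321, 0.947, -0.0, 0.0]
ft_force: [1.0, -0.2, -1.9]
grip_width: 0.462
grasp_force: 40.7
clock: 96.0
position: [0.5963, 0.2684, 0.1186]
ee_rot: [0.569, 0.822, 0.0, 0.0]
ft_force: [0.1, -0.5, -0.9]
grip_width: 0.457
grasp_force: 40.7
clock: 97.0
position: [0.5903, 0.1942, 0.1186]
ee_rot: [0.773, 0.634, 0.0, 0.0]
ft_force: [0.2, 0.4, -3.2]
grip_width: 0.461
grasp_force: 40.8
clock: 98.0
position: [0.5837, 0.1197, 0.1182]
ee_rot: [0.773, 0.635, 0.0, 0.0]
ft_force: [0.2, -0.0, -1.5]
grip_width: 0.459
grasp_force: 40.7
shift [-0.926  0.099  0.915] turn 0.0 | th 78.8 tilt 0.0 pos [583.7 119.7 118.2] F [ 0.2 -0.  -1.5] w 0.459 gf 40.7 t 98.0
```

```bash
python3 -m inch '[[[-0.09,0.01,0],[0,0,0]],[[-0.18,0.02,0],[0,0,0]],[[-0.28,0.03,0],[0,0,0]],[[-0.37,0.04,0],[0,0,0]],[[-0.46,0.05,0],[0,0,0]],[[-0.56,0.06,0],[0,0,0]],[[-0.65,0.07,0],[0,0,0]],[[-0.74,0.08,0],[0,0,0]],[[-0.83,0.09,0],[0,0,0]],[[-0.926,0.1,0],[0,0,0]]]'
python3 -m inch '[[[0,0,0.1],[0,0,0]],[[0,0,0.2],[0,0,0]],[[0,0,0.3],[0,0,0]],[[0,0,0.4],[0,0,0]],[[0,0,0.5],[0,0,0]],[[0,0,0.6],[0,0,0]],[[0,0,0.7],[0,0,0]],[[0,0,0.77],[0,0,0]],[[0,0,0.84],[0,0,0]],[[0,0,0.9],[0,0,0]]]'
```

```text
clock: 99.0
position: [0.5772, 0.0455, 0.1182]
ee_rot: [0.773, 0.635, 0.0, 0.0]
ft_force: [-0.6, -0.4, -2.6]
grip_width: 0.46
grasp_force: 40.7
clock: 100.0
position: [0.5773, 0.046, 0.0458]
ee_rot: [0.773, 0.635, 0.0, 0.0]
ft_force: [0.2, 0.2, -1.7]
grip_width: 0.458
grasp_force: 40.7
```

```bash
python3 -m inch '[[[0,0,0.03],[0,0,0]],[[0,0,0.06],[0,0,0]],[[0,0,0.09],[0,0,0]],[[0,0,0.12],[0,0,0]],[[0,0,0.15],[0,0,0]],[[0,0,0.18],[0,0,0]],[[0,0,0.195],[0,0,0]],[[0,0,0.2],[0,0,0]],[[0,0,0.2],[0,0,0]],[[0,0,0.2],[0,0,0]]]'
python3 -m inch '[[[0,0,0],[0,0,0]],[[0,0,0],[0,0,0]],[[0,0,0],[0,0,0]],[[0,0,0],[0,0,0]],[[0,0,-0.05],[0,0,0]],[[0,0,-0.15],[0,0,0]],[[0,0,-0.35],[0,0,0]],[[0,0,-0.55],[0,0,0]],[[0,0,-0.75],[0,0,0]],[[0,0,-0.95],[0,0,0]]]' 0.7
python3 -m inch '[[[-0.03,-0.04,-0.02],[0,0,-0.1]],[[-0.05,-0.08,-0.04],[0,0,-0.19]],[[-0.08,-0.13,-0.06],[0,0,-0.29]],[[-0.11,-0.17,-0.08],[0,0,-0.39]],[[-0.13,-0.21,-0.1],[0,0,-0.48]],[[-0.16,-0.25,-0.12],[0,0,-0.58]],[[-0.18,-0.29,-0.14],[0,0,-0.67]],[[-0.21,-0.34,-0.16],[0,0,-0.77]],[[-0.24,-0.38,-0.18],[0,0,-0.87]],[[-0.263,-0.42,-0.2],[0,0,-0.964]]]'
python3 -m inch '[[[0.01,-0.05,0],[0,0,-0.1]],[[0.02,-0.1,0],[0,0,-0.19]],[[0.03,-0.15,0],[0,0,-0.29]],[[0.04,-0.19,0],[0,0,-0.39]],[[0.05,-0.24,0],[0,0,-0.48]],[[0.06,-0.29,0],[0,0,-0.58]],[[0.07,-0.34,0],[0,0,-0.67]],[[0.08,-0.39,0],[0,0,-0.77]],[[0.09,-0.44,0],[0,0,-0.87]],[[0.097,-0.485,0],[0,0,-0.964]]]' 0.6
python3 -m inch '[[[0.04,-0.03,0],[0,0,-0.1]],[[0.08,-0.06,0],[0,0,-0.19]],[[0.12,-0.09,0],[0,0,-0.29]],[[0.16,-0.11,0],[0,0,-0.39]],[[0.2,-0.14,0],[0,0,-0.48]],[[0.24,-0.17,0],[0,0,-0.58]],[[0.28,-0.2,0],[0,0,-0.67]],[[0.32,-0.23,0],[0,0,-0.77]],[[0.36,-0.26,0],[0,0,-0.87]],[[0.404,-0.286,0],[0,0,-0.964]]]'
python3 - <<'E'
from h import *
go(466,3.7,40,208.8); print(manip.get_obs()["joint_pos"].round(2))
E
```

```text
clock: 101.0
position: [0.5773, 0.046, 0.0303]
ee_rot: [0.773, 0.635, 0.0, 0.0]
ft_force: [-0.4, -0.4, -2.1]
grip_width: 0.458
grasp_force: 40.7
clock: 102.0
position: [0.5775, 0.046, 0.1082]
ee_rot: [0.773, 0.635, 0.0, 0.0]
ft_force: [0.1, -0.4, -0.1]
grip_width: 0.697
grasp_force: 0.0
clock: 103.0
position: [0.5403, 0.0317, 0.1233]
ee_rot: [0.482, 0.876, -0.0, 0.0]
ft_force: [0.2, 0.3, -0.5]
grip_width: 0.7
grasp_force: 0.0
clock: 104.0
position: [0.5032, 0.0176, 0.1231]
ee_rot: [0.124, 0.992, -0.0, 0.0]
ft_force: [-0.4, 0.3, 0.4]
grip_width: 0.597
grasp_force: 0.0
clock: 105.0
position: [0.4662, 0.0035, 0.123]
ee_rot: [-0.251, 0.968, -0.0, 0.0]
ft_force: [-0.3, -0.3, -0.5]
grip_width: 0.599
grasp_force: 0.0
shift [1.000e-03 4.000e-03 1.037e+00] turn 0.007 | th -150.9 tilt 0.05 pos [466.2   3.5 123. ] F [-0.3 -0.3 -0.5] w 0.599 gf 0.0 t 105.0
[ 1.18  0.35 -1.45  1.91  0.37  1.21  1.68]
```

```bash
python3 - <<'E'
from h import *
c=manip.camera("side")[:,:,::-1]; t=manip.camera("top")[:,:,::-1]
cv2.imwrite("pics/v.png",np.hstack([cv2.resize(c[130:470,210:510],(400,453)),cv2.resize(t[150:320,400:550],(400,453))]))
E
```

```text
(no output)
```

View pics/v.png

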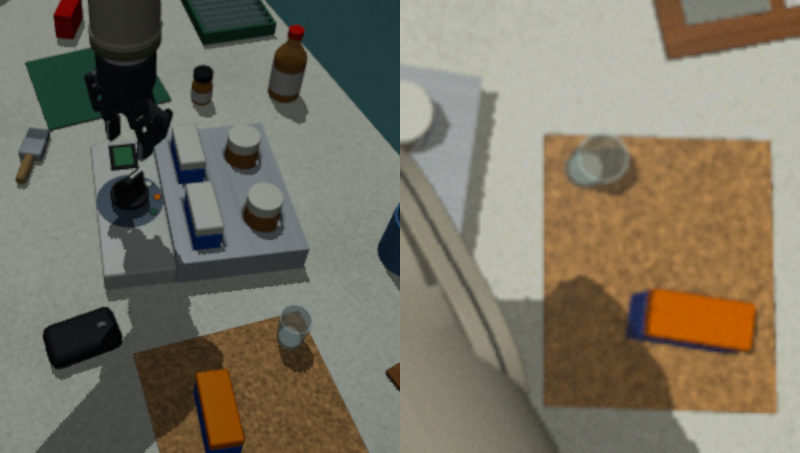

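All four new items are seated, with lids at about (187,140), (205,205), (242,140) and (264,198). The orange box stands upright on the mat and the beaker is undisturbed. Now the final selector turn.

```bash
python3 -m inch '[[[0,0,0.1],[0,0,0]],[[0,0,0.2],[0,0,0]],[[0,0,0.3],[0,0,0]],[[0,0,0.4],[0,0,0]],[[0,0,0.5],[0,0,0]],[[0,0,0.6],[0,0,0]],[[0,0,0.7],[0,0,0]],[[0,0,0.8],[0,0,0]],[[0,0,0.9],[0,0,0]],[[0,0,1],[0,0,0.007]]]' 0.6
python3 -m inch '[[[0,0,0.03],[0,0,0]],[[0,0,0.037],[0,0,0]],[[0,0,0.037],[0,0,0]],[[0,0,0.037],[0,0,0]],[[0,0,0.037],[0,0,0]],[[0,0,0.037],[0,0,0]],[[0,0,0.037],[0,0,0]],[[0,0,0.037],[0,0,0]],[[0,0,0.037],[0,0,0]],[[0,0,0.037],[0,0,0]]]' 0 80
python3 -m inch '[[[0,0,0.02],[0,0,0]],[[0,0,0.04],[0,0,0]],[[0,0,0.06],[0,0,0]],[[0,0,0.08],[0,0,0]],[[0,0,0.1],[0,0,0]],[[0,0,0.115],[0,0,0]],[[0,0,0.125],[0,0,0]],[[0,0,0.135],[0,0,0]],[[0,0,0.135],[0,0,0]],[[0,0,0.135],[0,0,0]]]'
python3 - <<'E'
from h import *
go(466,3.7,30,128.6); print(manip.get_obs()["joint_pos"].round(2))
E
```

```text
clock: 106.1
position: [0.4662, 0.0037, 0.0415]
ee_rot: [-0.247, 0.969, 0.0, 0.0]
ft_force: [-0.5, 0.0, 0.4]
grip_width: 0.6
grasp_force: 0.0
clock: 107.1
position: [0.4663, 0.0037, 0.0394]
ee_rot: [-0.247, 0.969, -0.0, 0.0]
ft_force: [-1.4, -0.1, 4.6]
grip_width: 0.142
grasp_force: 80.5
clock: 108.1
position: [0.4665, 0.0038, 0.0293]
ee_rot: [-0.247, 0.969, -0.0, -0.0]
ft_force: [-7.0, -1.6, 20.0]
grip_width: 0.141
grasp_force: 83.0
shift [ 0.006  0.002 -0.009] turn 1.778 | th -151.4 tilt 0.05 pos [466.5   3.8  29.3] F [-7.  -1.6 20. ] w 0.141 gf 83.0 t 108.1
[ 1.    0.47 -1.27  2.01  0.52  1.05  1.56]
```

Fully in, 10.1 mm at 20 N. Turning clockwise 80° in two calls while keeping it pressed.

```bash
python3 -m inch '[[[0,0,0.005],[0,0,0.09]],[[0,0,0.005],[0,0,0.18]],[[0,0,0.005],[0,0,0.27]],[[0,0,0.005],[0,0,0.36]],[[0,0,0.005],[0,0,0.45]],[[0,0,0.005],[0,0,0.54]],[[0,0,0.005],[0,0,0.63]],[[0,0,0.005],[0,0,0.72]],[[0,0,0.005],[0,0,0.81]],[[0,0,0.005],[0,0,0.89]]]'
python3 - <<'E'
from h import *
go(466,3.7,30,128.6)
E
```

```text
clock: 109.1
position: [0.4667, 0.0027, 0.0292]
ee_rot: [0.101, 0.995, -0.001, 0.0]
ft_force: [-8.9, -3.8, 24.9]
grip_width: 0.146
grasp_force: 83.5
shift [ 0.011  0.01  -0.009] turn 0.884 | th 168.4 tilt 0.14 pos [466.7   2.7  29.2] F [-8.9 -3.8 24.9] w 0.146 gf 83.5 t 109.1
```

```bash
python3 -m inch '[[[0,0,0],[0,0,0.09]],[[0,0,0],[0,0,0.18]],[[0,0,0],[0,0,0.27]],[[0,0,0],[0,0,0.36]],[[0,0,0],[0,0,0.45]],[[0,0,0],[0,0,0.54]],[[0,0,0],[0,0,0.63]],[[0,0,0],[0,0,0.72]],[[0,0,0],[0,0,0.81]],[[0,0,0],[0,0,0.885]]]'
python3 - <<'E'
from h import *
go(466,3.7,40,128.6)
E
```

```text
clock: 110.1
position: [0.4662, 0.0019, 0.0292]
ee_rot: [0.434, 0.901, -0.002, 0.0]
ft_force: [-10.6, -7.6, 27.2]
grip_width: 0.143
grasp_force: 83.9
shift [ 0.019  0.011 -0.135] turn -0.002 | th 128.5 tilt 0.21 pos [466.2   1.9  29.2] F [-10.6  -7.6  27.2] w 0.143 gf 83.9 t 110.1
```

Let it up, release, rise clear, and back off.

```bash
python3 -m inch '[[[0,0,-0.02],[0,0,0]],[[0,0,-0.04],[0,0,0]],[[0,0,-0.06],[0,0,0]],[[0,0,-0.08],[0,0,0]],[[0,0,-0.1],[0,0,0]],[[0,0,-0.12],[0,0,0]],[[0,0,-0.135],[0,0,0]],[[0,0,-0.14],[0,0,0]],[[0,0,-0.14],[0,0,0]],[[0,0,-0.14],[0,0,0]]]'
python3 -m inch '[[[0,0,0],[0,0,0]],[[0,0,0],[0,0,0]],[[0,0,0],[0,0,0]],[[0,0,0],[0,0,0]],[[0,0,0],[0,0,0]],[[0,0,-0.1],[0,0,0]],[[0,0,-0.25],[0,0,0]],[[0,0,-0.45],[0,0,0]],[[0,0,-0.7],[0,0,0]],[[0,0,-1],[0,0,0]]]' 0.7
python3 -m inch '[[[0,0,-0.1],[0,0,0]],[[0,0,-0.2],[0,0,0]],[[0,0,-0.3],[0,0,0]],[[0,0,-0.4],[0,0,0]],[[0,0,-0.5],[0,0,0]],[[0,0,-0.6],[0,0,0]],[[0,0,-0.7],[0,0,0]],[[0,0,-0.8],[0,0,0]],[[0,0,-0.9],[0,0,0]],[[0,0,-0.95],[0,0,0]]]'
python3 - <<'E'
from h import *
c=manip.camera("side")[:,:,::-1]; cv2.imwrite("pics/end.png",c)
# white pointer pixels on the knob, as points on the bar-top plane, relative to the selector axis
V=c.min(2)[255:290,290:330]; p=np.argwhere(V>90)[:,::-1]+[290,255]
w=ray("side",p,.09)*1000-[466,4]; k=np.hypot(*w.T)<28; print(np.round(w[k]),np.degrees(np.arctan2(*np.median(w[k],0)[::-1])),"expected -51.3")
E
```

```text
clock: 111.1
position: [0.466, 0.0019, 0.0392]
ee_rot: [0.433, 0.901, -0.001, 0.0]
ft_force: [-2.3, -6.4, 4.9]
grip_width: 0.143
grasp_force: 80.7
clock: 112.1
position: [0.4662, 0.0039, 0.121]
ee_rot: [0.432, 0.902, 0.0, 0.0]
ft_force: [1.6, -0.7, 0.2]
grip_width: 0.701
grasp_force: 0.0
clock: 113.1
position: [0.4665, 0.0037, 0.1961]
ee_rot: [0.433, 0.902, 0.0, 0.0]
ft_force: [-0.7, 0.4, 0.6]
grip_width: 0.699
grasp_force: 0.0
[[ 21.  15.]
 [ 23.  14.]
 [ 12.  15.]
 [ 14.  15.]
 [ 16.  14.]
 [ 18.  13.]
 [ 20.  13.]
 [ 22.  12.]
 [ 24.  11.]
 [ 25.  11.]
 [ -8.  19.]
 [ -6.  18.]
 [ -4.  18.]
 [ -2.  17.]
 [ -0.  17.]
 [  2.  16.]
 [  4.  15.]
 [  6.  15.]
 [  8.  14.]
 [  9.  13.]
 [ 11.  13.]
 [ 13.  12.]
 [ 15.  11.]
 [ 17.  11.]
 [ 19.  10.]
 [ 21.   9.]
 [ 23.   9.]
 [ 25.   8.]
 [ 27.   7.]
 [-18.  20.]
 [-16.  19.]
 [ -8.  17.]
 [ -7.  16.]
 [ -5.  15.]
 [ -3.  15.]
 [ -1.  14.]
 [  1.  13.]
 [  3.  13.]
 [  5.  12.]
 [  7.  11.]
 [  9.  11.]
 [ 11.  10.]
 [ 12.   9.]
 [ 14.   9.]
 [ 16.   8.]
 [ 18.   7.]
 [ 20.   7.]
 [ 22.   6.]
 [ 24.   6.]
 [ 26.   5.]
 [ 28.   4.]
 [-21
[... 472 characters left out ...]
0.]
 [ 26.  -1.]
 [ 28.  -1.]
 [-24.  14.]
 [-22.  13.]
 [ 10.   2.]
 [ 12.   1.]
 [ 14.   1.]
 [ 16.  -0.]
 [ 17.  -1.]
 [ 19.  -1.]
 [ 21.  -2.]
 [ 23.  -3.]
 [ 25.  -3.]
 [ 27.  -4.]
 [-25.  11.]
 [-23.  10.]
 [ 18.  -4.]
 [ 20.  -4.]
 [ 22.  -5.]
 [ 24.  -6.]
 [ 26.  -6.]
 [-26.   8.]
 [-24.   8.]
 [ 23.  -8.]
 [ 25.  -9.]
 [-26.   6.]
 [  4.  -4.]
 [  1.  -6.]
 [  3.  -7.]
 [  5.  -7.]
 [  7.  -8.]
 [  2.  -9.]
 [  4. -10.]
 [  6. -11.]
 [  8. -11.]
 [ 10. -12.]
 [ 23. -16.]
 [  5. -13.]
 [  7. -14.]
 [  9. -14.]
 [ 11. -15.]
 [ 12. -15.]
 [ 20. -18.]
 [  8. -17.]
 [ 10. -17.]
 [ 12. -18.]
 [ 14. -19.]
 [ 15. -19.]
 [ 11. -20.]
 [ 13. -21.]
 [ 15. -22.]] 31.33140062068905 expected -51.3
```

The pointer pixels run from about (3,-6) to (14,-21) mm off the axis, close to the expected -51°, and the selector rose 10 mm on release.

```bash
python3 -c "
from workcell import manip
print(manip.hand_in())"
```

```text
the job is handed in; nothing more can be done
None
```

The job is handed in: the orange-lidded box stands on the cork mat, both white-lidded boxes and both white-lidded pots are seated in matching nests, and the selector went to white first and now rests clicked up at green, at about 113 s of the 210 s limit (no verdict was returned).

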